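# Pin up the locating nest and hold the blower module in its corner

### The job

Set up the locating nest for testing the blower's control module: take the two dowel pins out of the black pin block and drop one upright, all the way down, into each hole of the aluminium plate, and let go of them. Then slide the grey module, flat on the plate, into the corner that the pins and the dark steel end stop make, gently but firmly, so that one long side bears on both pins and one end bears on the stop. Finish while still pushing it against all three and do not let go; leave the other things on the bench alone.

Things in the scene. Friction and masses are not known exactly. Their poses are not given: they have to be found in the camera images.
- nest: Aluminium locating plate, fixed, 250 (its x) by 190 (its y) mm, 30 mm thick, often turned on the bench. Origin at the centre of its underside, z up; top at z = 30 mm, smooth and open but for two holes and one stop. With the module home in the corner, the module's centre is near x = 30, y = 18 mm in this frame, its long side parallel to this x.
- nest_hole0 (a point): Mouth centre of one dowel hole, on the plate's top surface (nest frame x -8, y 55, z 30 mm). Hole 16 mm wide, slightly chamfered, 24 mm deep, blind. A seated pin stands 56 mm out of the plate and has a little play (it can shift 1 mm and lean up to 0.14 rad when pushed).
- nest_hole1 (a point): Mouth centre of the other dowel hole, the same size (nest frame x 68, y 55, z 30 mm), 76 mm from the first along the nest's x.
- end_stop: Smooth dark steel end stop, a block fixed on the plate and turned with it: 20 mm (x) by 36 mm (y), 20 mm high above the plate. Origin at the centre of its underside (nest frame x 95, y 8, z 30 mm). Its working face looks to the nest's -x, at nest x = 85 mm.
- pin_block: Black plastic pin block, fixed on the bench to the left or the right of the nest, 60 mm (x) by 130 mm (y), 40 mm high, with two holes at y -32 and +32 mm, 16.5 mm wide and 30 mm deep. Origin at the centre of its underside.
- pin_a: Plain smooth steel dowel pin, 14 mm diameter, 80 mm long, about 90 g, standing upright in one hole of the pin block with its top 50 mm above the block, 90 mm above the bench. Origin at the centre of its lower end, z along the pin, upwards.
- pin_b: The second dowel pin, identical, in the other hole of the pin block. Either pin may go in either hole.
- pin_a_tip (a point): Centre of the lower end of pin_a.
- pin_b_tip (a point): Centre of the lower end of pin_b.
- module: Grey control module lying loose on the nest plate, away from the corner: housing 110 (its x) by 60 (its y) mm, 32 mm high, 0.25 to 0.5 kg, slides easily on the plate. On the middle of its top a round black connector, 30 mm diameter, 28 mm high (top 60 mm above the underside), can be gripped from above. Origin at the centre of its underside, z up. Starts turned at most 0.2 rad from the nest's axes.
- parts_bin: Bystander: grey open plastic bin, 100 by 120 mm, 55 mm high, on the other side of the nest from the pin block. Origin under its centre.
- meter: Bystander: orange multimeter lying flat, 85 by 170 mm, 40 mm high, far left. Origin under its centre.
- heater_tube: Bystander: steel heater tube standing on end, 84 mm diameter, 115 mm high, far right. Origin under its centre.
Things that resemble listed ones, but are neither listed nor needed, are in the scene too. Leave any blue look-alike of the module alone.

How it is judged:
On the way, in this order (a step that is already met when the one before it is completed fails the run):
1. one dowel pin stands fully home in a hole of the nest, let go (((horizontal distance between pin_a_tip and nest_hole0 below 0.004 m and z of pin_a_tip in the frame of nest_hole0 below -0.02 m and angle between pin_a's own z axis and vertical below 0.16 rad and contact force between pin_a and the fingers below 0.1 N) or (horizontal distance between pin_a_tip and nest_hole1 below 0.004 m and z of pin_a_tip in the frame of nest_hole1 below -0.02 m and angle between pin_a's own z axis and vertical below 0.16 rad and contact force between pin_a and the fingers below 0.1 N) or (horizontal distance between pin_b_tip and nest_hole0 below 0.004 m and z of pin_b_tip in the frame of nest_hole0 below -0.02 m and angle between pin_b's own z axis and vertical below 0.16 rad and contact force between pin_b and the fingers below 0.1 N) or (horizontal distance between pin_b_tip and nest_hole1 below 0.004 m and z of pin_b_tip in the frame of nest_hole1 below -0.02 m and angle between pin_b's own z axis and vertical below 0.16 rad and contact force between pin_b and the fingers below 0.1 N))), for 0.2 s.
2. both dowel pins stand fully home, one in each hole, let go (((horizontal distance between pin_a_tip and nest_hole0 below 0.004 m and z of pin_a_tip in the frame of nest_hole0 below -0.02 m and angle between each of pin_a, pin_b's own z axis and vertical below 0.16 rad and contact force between each of pin_a, pin_b and the fingers below 0.1 N and horizontal distance between pin_b_tip and nest_hole1 below 0.004 m and z of pin_b_tip in the frame of nest_hole1 below -0.02 m) or (horizontal distance between pin_a_tip and nest_hole1 below 0.004 m and z of pin_a_tip in the frame of nest_hole1 below -0.02 m and angle between each of pin_a, pin_b's own z axis and vertical below 0.16 rad and contact force between each of pin_a, pin_b and the fingers below 0.1 N and horizontal distance between pin_b_tip and nest_hole0 below 0.004 m and z of pin_b_tip in the frame of nest_hole0 below -0.02 m))), for 0.2 s.
At the end, for the whole second after the job is handed in: Pins loose in both holes, 20+ mm deep, within 4 mm of the axis, lean < 0.16 rad. Module at rest, flat on the plate, square within 0.04 rad, within 3 mm (nest x) and 6 mm (y) of home, pressing each pin > 0.5 N and the stop > 1 N, gripper still on it > 1 N (((horizontal distance between pin_a_tip and nest_hole0 below 0.004 m and z of pin_a_tip in the frame of nest_hole0 below -0.02 m and angle between each of pin_a, pin_b's own z axis and vertical below 0.16 rad and contact force between each of pin_a, pin_b and the fingers below 0.1 N and horizontal distance between pin_b_tip and nest_hole1 below 0.004 m and z of pin_b_tip in the frame of nest_hole1 below -0.02 m) or (horizontal distance between pin_a_tip and nest_hole1 below 0.004 m and z of pin_a_tip in the frame of nest_hole1 below -0.02 m and angle between each of pin_a, pin_b's own z axis and vertical below 0.16 rad and contact force between each of pin_a, pin_b and the fingers below 0.1 N and horizontal distance between pin_b_tip and nest_hole0 below 0.004 m and z of pin_b_tip in the frame of nest_hole0 below -0.02 m)) and contact force between module and pin_a above 0.5 N and contact force between module and pin_b above 0.5 N and contact force between module and end_stop above 1 N and x of module in the frame of nest between 0.027 and 0.033 m and y of module in the frame of nest between 0.012 and 0.024 m and angle between the x axis of module and the x axis of nest, either way round below 0.04 rad and angle between module's own z axis and vertical below 0.04 rad and z of module in the frame of nest between 0.027 and 0.033 m and contact force between module and the fingers above 1 N and linear speed of module below 0.01 m/s); the arm keeps its last pose, push and grip.
It fails at once if a bystander is disturbed: parts bin (distance of parts_bin from where it was at the start of the episode above 0.03 m).
It fails at once if a bystander is disturbed: multimeter (distance of meter from where it was at the start of the episode above 0.03 m).
It fails at once if a bystander is disturbed: heater tube (distance of heater_tube from where it was at the start of the episode above 0.03 m).
It fails at once if the module is rammed or pressed too hard (over 60 N on the end stop or a pin) (contact force between module and end_stop above 60 N or contact force between module and pin_a above 60 N or contact force between module and pin_b above 60 N).
It also fails if it takes over 72 s, if anything falls off the work surface, if the arm or the gripper's body presses on something with over 40 N, if the wrist force passes 120 N, or if a joint passes its speed limit or range.

### The arm

A 6-joint arm with a two-finger parallel gripper is mounted at the origin on the work surface. World frame = base frame: x ahead of the robot, y to its left, z up, the work surface at z = 0. Lengths are in m, angles in rad, forces in N, time in s.
With the tool pointing down it reaches from about 0.35 to 0.725 m from the base axis. Payload 6 kg.
Tool frame: the origin (TCP) lies at the very end of the fingers, on their centre line; the grasp point (between the pads) lies 19 mm behind it; z points along the fingers, y is the line along which they close (so a half turn about z gives the same grasp; the last joint's range is limited). The gripper opens to 85 mm and grips with 20 to 120 N. Pads are 22 mm wide; open, the fingers measure 114 mm over their backs; the gripper's body (76 mm by 85 mm) begins 54 mm behind the grasp point. The pads swing forward as they close: fully open they stand 13 mm farther back than shut.
Start: joints at [1.591, 0.04, 0.085, 0, -1.615, -0.334], TCP at [0.185, 0.571, 0.231] pointing down, gripper open.
Joint ranges: [-2.56, 2.56], [-1.29, 2.01], [-1.08, 1.49], [-3.29, 1.98], [-2.81, -0.18], [-2.99, 2.99]. Speed limits (rad/s): [2.57, 2.57, 3.01, 3.14, 3.14, 3.14].

### API

Orientations are given as [roll, pitch, yaw] about the fixed x, y, z axes, in that order (R = Rz(yaw) Ry(pitch) Rx(roll)).
In Python, from bench import arm gives the robot as it stands.
- The arm moves only by the tool drive_tool, never from a script. Its argument "targets" is a list of rows, each an object of numbers: "dx", "dy", "dz": the shift along the tool's x, y, z in cm; "rx", "ry", "rz": the turn, a rotation vector about the tool's x, y, z in rad; "hand": the opening, from 0 (shut) to 1 (fully open). In form: [{"dx": .., "dy": .., "dz": .., "rx": .., "ry": .., "rz": .., "hand": ..}, ...]. A call has 1 to 10 rows; each row shifts and turns the commanded pose from where the row before left it, along the tool's axes as they then stand; what a row does not reach is not made up. A row lasts 1/12 s, in which the tool goes at most 41.7 mm and 7.16 degrees, less where a joint would pass 70% of its speed; a pose out of reach is approached as far as the arm can. A call with a gripper value outside its range is refused whole. The fingers move at their own pace and stop on an object; "newtons" is the grip in N (left out, the last holds). Time passes only in rows, so rows that do not move let the fingers close. It gives the time, the measured TCP pose, the force, the opening and the grip force at its end, in the units of the state.
- arm.read_state(): the state, without advancing time (a new reading comes with each control period).
- arm.grab_frame(name): name is "side" or "top" or "wrist"; returns the picture (480x640x3 uint8, blue, green, red); there is no depth.
- arm.calibration(name): a dict with "vfov" (degrees; the focal length in pixels is half the picture's height over the tangent of half this angle, whatever the lens; pixels are square), "cx", "cy" (the principal point, pixels), "rvec" (rotation vector, rad) and "tvec" (3), from world to camera coordinates, as OpenCV has them. Camera axes: x right, y down, z forward; pixel columns grow to the right and rows downward; lengths in m; the calibration is good to about 2 mm. A picture is of the moment at which its call begins: read the wrist's pose just before it. calibration takes no time and is no camera call; for the wrist camera it gives the pose at the moment of the call.
- arm.finish_job(): hands the job in; it is judged then, once.
The state is a dict: "time": time; "q": joint angles; "joint_vel": joint speeds; "joint_efforts": joint torques, N m; "ee_pos": TCP position; "orientation": TCP orientation; "ft_force": force on the tool from outside, world axes, zero at the start; "ft_torque": the same for the moment, N m; "opening": finger opening in m; "finger_force": force on a finger pad.
Only numpy, scipy, OpenCV 4.12 (cv2) and the standard library are available. Lean on these libraries where they do the work, as an engineer would, in place of code of your own. Each camera call takes 0.05 s, during which the arm holds its last target. There are 200 camera calls.

## Working session

There is one attempt and no reset: what is moved stays moved. The work goes in short steps, Python scripts to look and compute and a tool call to move; the robot and the scene stay as the last step left them, time stands still between calls to the robot, and variables do not carry over. Pictures are saved under pics/ and viewed, at most 10 in all, crops included, and the job is handed in when it is done.

Besides the shell and the picture viewer there is one more tool, called after "Emit:" as name([rows], argument=value, ...), one row to a line, values as JSON. drive_tool: Moves the arm, as the interface text tells. Its arguments: {"type":"object","properties":{"targets":{"type":"array"},"newtons":{"type":"number"}},"required":["targets"]}

```bash
mkdir -p pics; ls; python3 - <<'E'
from bench import arm
import cv2
s=arm.read_state();print({k:s[k] for k in('time','ee_pos','orientation','opening')})
for n in('top','side'):
    c=arm.calibration(n);print(n,c)
    cv2.imwrite(f'pics/{n}0.png',arm.grab_frame(n))
E
```

```text
pics
{'time': 0.0, 'ee_pos': array([0.1849999 , 0.57043206, 0.23025485]), 'orientation': array([ 3.13983994e+00, -1.12807791e-04, -3.13706046e-01]), 'opening': 0.08514372493702595}
top {'vfov': 46.08056004875745, 'cx': 308.96404228045355, 'cy': 239.36471660088424, 'rvec': array([ 2.19563523, -2.1493645 ,  0.0853736 ]), 'tvec': array([-0.00431616,  0.53341392,  1.10151834])}
side {'vfov': 48.99462858406034, 'cx': 324.4100202940238, 'cy': 245.86361237813708, 'rvec': array([ 2.0282664 , -0.69578549,  0.41484529]), 'tvec': array([-0.43663645,  0.18901231,  0.90362029])}
```

View pics/top0.png

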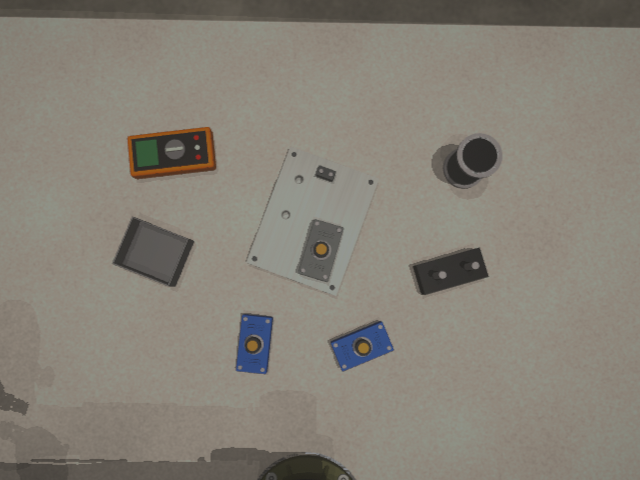

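View pics/side0.png

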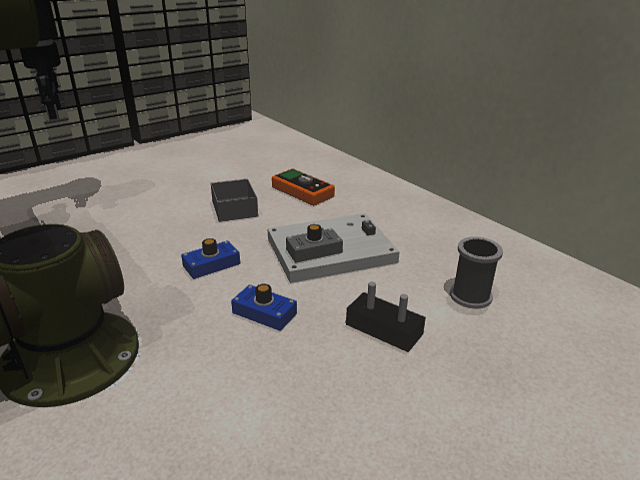

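The top view shows the nest at about (312,222) with its holes near (299,180) and (286,215). The stop is at (326,173), the module at (320,250), and the pin tops at about (475,265) and (442,275). I'll enlarge that area.

```bash
python3 - <<'E'
import cv2
i=cv2.imread('pics/top0.png')
a=cv2.resize(i[140:300,240:390],None,fx=4,fy=4,interpolation=cv2.INTER_CUBIC)
a=cv2.resize(i[145:300,240:400],None,fx=3.75,fy=3.75,interpolation=cv2.INTER_CUBIC)
cv2.imwrite('pics/c1.png',a)
b=cv2.resize(i[235:305,400:500],None,fx=8,fy=8,interpolation=cv2.INTER_CUBIC)
cv2.imwrite('pics/c2.png',b)
E
```

```text
(no output)
```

View pics/c1.png

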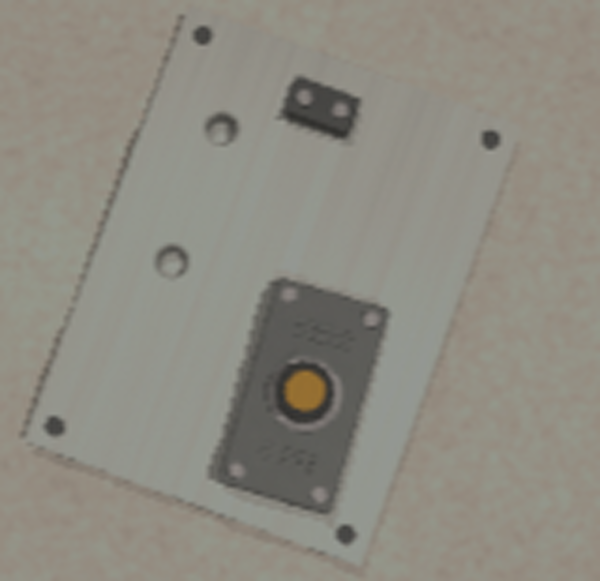

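View pics/c2.png

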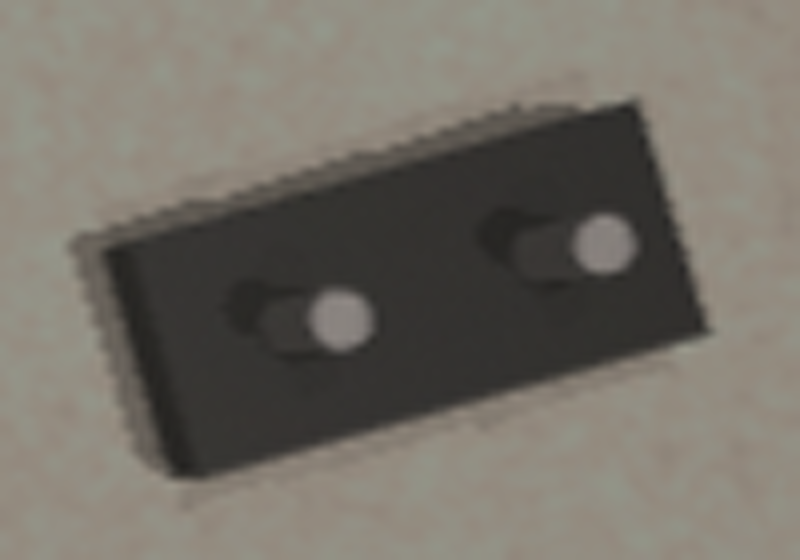

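The crops show the holes at c1 (221,129) and (172,261), the plate screws near its four corners, and the connector at (305,391). The pin tops are at c2 (342,321) and (605,244).

```bash
cat > h.py <<'E'
import numpy as np,cv2
from bench import arm
def ray(cal,uv,z):
    f=240/np.tan(np.radians(cal['vfov'])/2)
    R=cv2.Rodrigues(np.array(cal['rvec']))[0];t=np.array(cal['tvec'])
    uv=np.atleast_2d(np.array(uv,float))
    d=np.c_[(uv[:,0]-cal['cx'])/f,(uv[:,1]-cal['cy'])/f,np.ones(len(uv))]@R
    c=-R.T@t
    return c+d*((z-c[2])/d[:,2])[:,None]
def proj(cal,P):
    f=240/np.tan(np.radians(cal['vfov'])/2)
    K=np.array([[f,0,cal['cx']],[0,f,cal['cy']],[0,0,1]])
    return cv2.projectPoints(np.array(P,float).reshape(-1,3),np.array(cal['rvec']),np.array(cal['tvec']),K,None)[0][:,0]
def fit2(local,world):
    l=np.array(local)[:,:2];w=np.array(world)[:,:2];lm,wm=l.mean(0),w.mean(0)
    a=(l-lm)@[1,1j];b=(w-wm)@[1,1j];th=np.angle((a.conj()*b).sum())
    R=np.array([[np.cos(th),-np.sin(th)],[np.sin(th),np.cos(th)]]);t=wm-R@lm
    return t,th,np.linalg.norm(l@R.T+t-w,axis=1)
E
cat > m1.py <<'E'
from h import *
np.set_printoptions(precision=4,suppress=True)
c=arm.calibration('top')
c1=lambda p:np.array([240,145])+(np.array(p)+.5)/3.75-.5
c2=lambda p:np.array([400,235])+(np.array(p)+.5)/8-.5
scr=ray(c,c1([(203,36),(490,139),(346,534),(55,427)]),.03);print('screws',scr[:,:2])
cor=ray(c,c1([(183,15),(515,143),(365,565),(25,438)]),.03);print('corners',cor[:,:2])
ho=ray(c,c1([(172,261),(221,129)]),.03);print('holes',ho[:,:2],np.linalg.norm(ho[1]-ho[0]))
# screws by ray at z .03; assume at (+-a,+-b)
L=[(-8,55),(68,55)]
w=list(ho)+list(cor)+[scr.mean(0)]
l=[(-8,55),(68,55),(125,95),(125,-95),(-125,-95),(-125,95),(0,0)]
t,th,r=fit2(np.array(l)/1e3,w);print('nest',t,th,r)
md=ray(c,c1([(305,391)]),.09);print('conn',md)
mc=ray(c,c1([(277,278),(388,310),(330,515),(222,484)]),.062);print('mod',mc.mean(0),fit2(np.array([(55,30),(55,-30),(-55,-30),(-55,30)])/1e3,mc))
p=ray(c,c2([(342,321),(605,244)]),.09);print('pins',p,np.linalg.norm(p[1]-p[0]))
b=ray(c,c2([(107,250),(638,100),(710,330),(205,477)]),.04);print('blk',b.mean(0))
E
python3 m1.py
```

```text
screws [[ 0.7037  0.0412]
 [ 0.651  -0.113 ]
 [ 0.4397 -0.0401]
 [ 0.4926  0.1142]]
corners [[ 0.715   0.0522]
 [ 0.6491 -0.1263]
 [ 0.4237 -0.0504]
 [ 0.4864  0.1299]]
holes [[0.582  0.0547]
 [0.6535 0.0304]] 0.07550958825022432
nest [0.5698 0.001 ] -0.3346977153936813 [0.0019 0.0014 0.0048 0.0083 0.0042 0.004  0.002 ]
conn [[ 0.5101 -0.0164  0.09  ]]
mod [ 0.5094 -0.0165  0.062 ] (array([ 0.5094, -0.0165]), np.float64(-0.2505021899382965), array([0.0002, 0.0008, 0.0012, 0.0016]))
pins [[ 0.4668 -0.2431  0.09  ]
 [ 0.486  -0.3042  0.09  ]] 0.06404988207990146
blk [ 0.4765 -0.2723  0.04  ]
```

Emit:
drive_tool([
  {"rz":0.12},
  {"rz":0.12},
  {"rz":0.12},
  {"rz":0.12},
  {"rz":0.12},
  {"rz":0.12},
  {"rz":0.12},
  {"rz":0.12},
  {"rz":0.12},
  {"rz":0.12},
])

```text
$.targets[0]: bad value
```

Emit:
drive_tool([
  {"rz":0.1},
  {"rz":0.1},
  {"rz":0.1},
  {"rz":0.089},
  {"dx":2.04,"dy":-3.14},
  {"dx":2.04,"dy":-3.14},
  {"dx":2.04,"dy":-3.14},
  {"dx":2.04,"dy":-3.14},
  {"dx":2.04,"dy":-3.14},
  {"dx":2.04,"dy":-3.14},
])

```text
$.targets[0]: bad value
```

Emit:
drive_tool([
  {"dx":2.04,"dy":-3.14},
  {"dx":2.04,"dy":-3.14},
  {"dx":2.04,"dy":-3.14},
  {"dx":2.04,"dy":-3.14},
  {"dx":2.04,"dy":-3.14},
  {"dx":2.04,"dy":-3.14},
  {"dx":2.04,"dy":-3.14},
  {"dx":2.04,"dy":-3.14},
  {},
  {},
])

```text
$.targets[0]: bad value
```

Emit:
drive_tool([
  {"dx":0,"dy":0,"dz":0,"rx":0,"ry":0,"rz":0.12,"hand":1},
  {"dx":0,"dy":0,"dz":0,"rx":0,"ry":0,"rz":0.12,"hand":1},
  {"dx":0,"dy":0,"dz":0,"rx":0,"ry":0,"rz":0.12,"hand":1},
  {"dx":0,"dy":0,"dz":0,"rx":0,"ry":0,"rz":0.12,"hand":1},
  {"dx":0,"dy":0,"dz":0,"rx":0,"ry":0,"rz":0.12,"hand":1},
  {"dx":0,"dy":0,"dz":0,"rx":0,"ry":0,"rz":0.12,"hand":1},
  {"dx":0,"dy":0,"dz":0,"rx":0,"ry":0,"rz":0.12,"hand":1},
  {"dx":0,"dy":0,"dz":0,"rx":0,"ry":0,"rz":0.12,"hand":1},
  {"dx":0,"dy":0,"dz":0,"rx":0,"ry":0,"rz":0.12,"hand":1},
  {"dx":0,"dy":0,"dz":0,"rx":0,"ry":0,"rz":0.12,"hand":1},
])

```text
time: 0.93
ee_pos: [0.1851, 0.5705, 0.2306]
orientation: [3.141, -0.001, -1.52]
ft_force: [0.4, -0.1, -0.7]
opening: 0.0856
finger_force: 0.0
```

Emit:
drive_tool([
  {"dx":0,"dy":0,"dz":0,"rx":0,"ry":0,"rz":0.1,"hand":1},
  {"dx":0,"dy":0,"dz":0,"rx":0,"ry":0,"rz":0.1,"hand":1},
  {"dx":0,"dy":0,"dz":0,"rx":0,"ry":0,"rz":0.1,"hand":1},
  {"dx":0,"dy":0,"dz":0,"rx":0,"ry":0,"rz":0.085,"hand":1},
  {"dx":2.04,"dy":-3.14,"dz":0,"rx":0,"ry":0,"rz":0,"hand":1},
  {"dx":2.04,"dy":-3.14,"dz":0,"rx":0,"ry":0,"rz":0,"hand":1},
  {"dx":2.04,"dy":-3.14,"dz":0,"rx":0,"ry":0,"rz":0,"hand":1},
  {"dx":2.04,"dy":-3.14,"dz":0,"rx":0,"ry":0,"rz":0,"hand":1},
  {"dx":2.04,"dy":-3.14,"dz":0,"rx":0,"ry":0,"rz":0,"hand":1},
  {"dx":2.04,"dy":-3.14,"dz":0,"rx":0,"ry":0,"rz":0,"hand":1},
])

```text
time: 1.77
ee_pos: [0.3247, 0.3925, 0.231]
orientation: [3.141, -0.0, -1.898]
ft_force: [-0.2, 0.5, 1.2]
opening: 0.0854
finger_force: 0.0
```

Emit:
drive_tool([
  {"dx":2.04,"dy":-3.14,"dz":0,"rx":0,"ry":0,"rz":0,"hand":1},
  {"dx":2.04,"dy":-3.14,"dz":0,"rx":0,"ry":0,"rz":0,"hand":1},
  {"dx":2.04,"dy":-3.14,"dz":0,"rx":0,"ry":0,"rz":0,"hand":1},
  {"dx":2.04,"dy":-3.14,"dz":0,"rx":0,"ry":0,"rz":0,"hand":1},
  {"dx":2.04,"dy":-3.14,"dz":0,"rx":0,"ry":0,"rz":0,"hand":1},
  {"dx":2.04,"dy":-3.14,"dz":0,"rx":0,"ry":0,"rz":0,"hand":1},
  {"dx":2.04,"dy":-3.14,"dz":0,"rx":0,"ry":0,"rz":0,"hand":1},
  {"dx":2.04,"dy":-3.14,"dz":0,"rx":0,"ry":0,"rz":0,"hand":1},
  {"dx":0,"dy":0,"dz":0,"rx":0,"ry":0,"rz":0,"hand":1},
  {"dx":0,"dy":0,"dz":0,"rx":0,"ry":0,"rz":0,"hand":1},
])

```text
time: 2.6
ee_pos: [0.5099, 0.1569, 0.2304]
orientation: [3.141, -0.001, -1.903]
ft_force: [0.3, 0.9, 0.8]
opening: 0.0855
finger_force: 0.0
```

```bash
python3 - <<'E'
from h import *
s=arm.read_state();print({k:s[k] for k in('time','ee_pos','orientation','q')})
c=arm.calibration('wrist');print(c)
i=arm.grab_frame('wrist');cv2.imwrite('pics/w1.png',i)
print(proj(c,[[.582,.0552,.03],[.6538,.0304,.03],[.51,-.0164,.09],s['ee_pos']]))
E
```

```text
{'time': 2.6, 'ee_pos': array([0.50994298, 0.15692576, 0.23044822]), 'orientation': array([ 3.14057983e+00, -1.33016739e-03, -1.90259256e+00]), 'q': array([ 6.75605563e-01, -1.35687932e-01, -8.64259211e-02, -1.46088722e-04,
       -1.62172383e+00, -1.00740978e+00])}
{'vfov': 68.54890354973763, 'cx': 313.9751797973772, 'cy': 243.19894450823864, 'rvec': array([-0.50567187, -3.01447232, -0.46657095]), 'tvec': array([ 0.4302853 , -0.33941938,  0.28399281])}
[[204.62572488 136.37875093]
 [123.02514573 136.35196975]
 [231.35571425  -0.37132127]
 [313.18516972 310.32282765]]
```

View pics/w1.png

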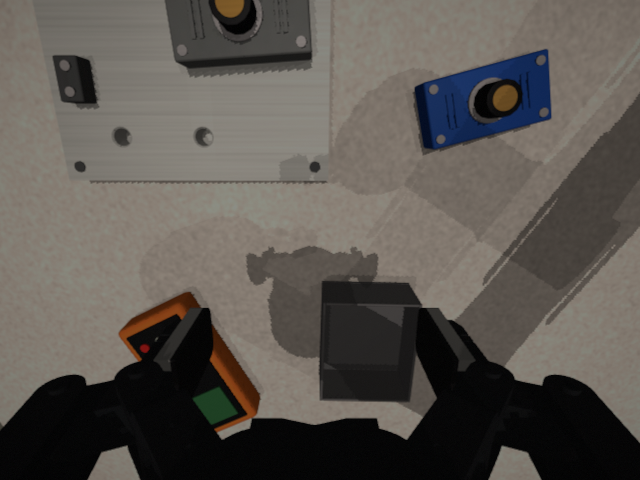

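The wrist view shows the holes at (204,136) and (122,136). The projections agree within half a pixel, so the top-camera positions hold. Next I go to the nearer pin.

Emit:
drive_tool([
  {"dx":0,"dy":0,"dz":0,"rx":0,"ry":0,"rz":-0.11,"hand":1},
  {"dx":0,"dy":0,"dz":0,"rx":0,"ry":0,"rz":-0.11,"hand":1},
  {"dx":0,"dy":0,"dz":0,"rx":0,"ry":0,"rz":-0.11,"hand":1},
  {"dx":0,"dy":0,"dz":0,"rx":0,"ry":0,"rz":-0.11,"hand":1},
  {"dx":0,"dy":0,"dz":0,"rx":0,"ry":0,"rz":-0.11,"hand":1},
  {"dx":0,"dy":0,"dz":0,"rx":0,"ry":0,"rz":-0.087,"hand":1},
  {"dx":3.5,"dy":1.53,"dz":0,"rx":0,"ry":0,"rz":0,"hand":1},
  {"dx":3.5,"dy":1.53,"dz":0,"rx":0,"ry":0,"rz":0,"hand":1},
  {"dx":3.5,"dy":1.53,"dz":0,"rx":0,"ry":0,"rz":0,"hand":1},
  {"dx":3.5,"dy":1.53,"dz":0,"rx":0,"ry":0,"rz":0,"hand":1},
])

```text
time: 3.48
ee_pos: [0.4928, 0.0068, 0.2314]
orientation: [-3.141, 0.0, -1.258]
ft_force: [0.3, -0.0, 0.7]
opening: 0.0854
finger_force: 0.0
```

Emit:
drive_tool([
  {"dx":3.5,"dy":1.53,"dz":0,"rx":0,"ry":0,"rz":0,"hand":1},
  {"dx":3.5,"dy":1.53,"dz":0,"rx":0,"ry":0,"rz":0,"hand":1},
  {"dx":3.5,"dy":1.53,"dz":0,"rx":0,"ry":0,"rz":0,"hand":1},
  {"dx":3.5,"dy":1.53,"dz":0,"rx":0,"ry":0,"rz":0,"hand":1},
  {"dx":3.5,"dy":1.53,"dz":1,"rx":0,"ry":0,"rz":0,"hand":1},
  {"dx":1.87,"dy":0.81,"dz":2,"rx":0,"ry":0,"rz":0,"hand":1},
  {"dx":0,"dy":0,"dz":3,"rx":0,"ry":0,"rz":0,"hand":1},
  {"dx":0,"dy":0,"dz":3,"rx":0,"ry":0,"rz":0,"hand":1},
  {"dx":0,"dy":0,"dz":2,"rx":0,"ry":0,"rz":0,"hand":1},
  {"dx":0,"dy":0,"dz":0,"rx":0,"ry":0,"rz":0,"hand":1},
])

```text
time: 4.32
ee_pos: [0.4696, -0.2017, 0.116]
orientation: [3.135, 0.005, -1.261]
ft_force: [0.5, 1.4, -0.7]
opening: 0.0857
finger_force: 0.0
```

Emit:
drive_tool([
  {"dx":1.8,"dy":0.7,"dz":0,"rx":0,"ry":0,"rz":0,"hand":1},
  {"dx":1.8,"dy":0.7,"dz":0,"rx":0,"ry":0,"rz":0,"hand":1},
  {"dx":0,"dy":0,"dz":0,"rx":0,"ry":0,"rz":0,"hand":1},
  {"dx":0,"dy":0,"dz":0,"rx":0,"ry":0,"rz":0,"hand":1},
  {"dx":0,"dy":0,"dz":0,"rx":0,"ry":0,"rz":0,"hand":1},
])

```text
time: 4.73
ee_pos: [0.4702, -0.2414, 0.1225]
orientation: [-3.14, -0.001, -1.261]
ft_force: [0.1, -0.4, -0.4]
opening: 0.0857
finger_force: 0.0
```

```bash
cat >> h.py <<'E'
def delta(xyz,yaw=None):
    s=arm.read_state();from scipy.spatial.transform import Rotation as Q
    R=Q.from_euler('xyz',s['orientation']);d=R.inv().apply(np.array(xyz)-s['ee_pos'])*100
    print('t',round(s['time'],2),'pos',s['ee_pos'].round(4),'rpy',s['orientation'].round(4),'d_cm',d.round(2))
    if yaw is not None: print('rotvec',(R.inv()*Q.from_euler('xyz',[np.pi,0,yaw])).as_rotvec().round(4))
E
python3 -c "
from h import *
delta([.4668,-.2431,.055],-1.266)
c=arm.calibration('wrist');cv2.imwrite('pics/w2.png',arm.grab_frame('wrist'));print(proj(c,[[.4668,-.2431,.09],[.486,-.3042,.09]]))"
```

```text
t 4.73 pos [ 0.4702 -0.2414  0.1225] rpy [-3.1404e+00 -7.0000e-04 -1.2609e+00] d_cm [0.05 0.38 6.75]
rotvec [-0.0012 -0.0007  0.0051]
[[321.05935418 279.9302103 ]
 [322.52121783 157.89913188]]
```

View pics/w2.png

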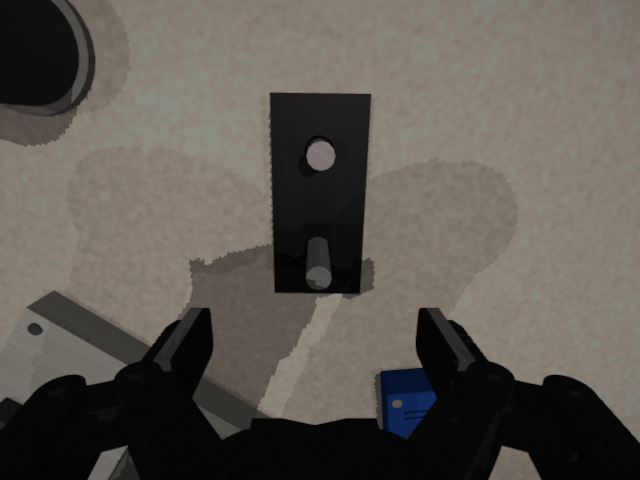

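The pin tops are at (319,277) and (321,155), about 1.5 mm beyond the prediction along tool x. I correct for that, descend and grip.

Emit:
drive_tool([
  {"dx":0.2,"dy":0.28,"dz":2,"rx":0,"ry":0,"rz":0.005,"hand":1},
  {"dx":0,"dy":0,"dz":2.5,"rx":0,"ry":0,"rz":0,"hand":1},
  {"dx":0,"dy":0,"dz":2.2,"rx":0,"ry":0,"rz":0,"hand":1},
  {"dx":0,"dy":0,"dz":0,"rx":0,"ry":0,"rz":0,"hand":1},
  {"dx":0,"dy":0,"dz":0,"rx":0,"ry":0,"rz":0,"hand":0},
  {"dx":0,"dy":0,"dz":0,"rx":0,"ry":0,"rz":0,"hand":0},
  {"dx":0,"dy":0,"dz":0,"rx":0,"ry":0,"rz":0,"hand":0},
  {"dx":0,"dy":0,"dz":0,"rx":0,"ry":0,"rz":0,"hand":0},
  {"dx":0,"dy":0,"dz":0,"rx":0,"ry":0,"rz":0,"hand":0},
  {"dx":0,"dy":0,"dz":0,"rx":0,"ry":0,"rz":0,"hand":0},
], newtons=60)

```text
time: 5.62
ee_pos: [0.4679, -0.245, 0.0551]
orientation: [-3.141, -0.001, -1.267]
ft_force: [-1.8, 0.3, 8.1]
opening: 0.0127
finger_force: 52.3
```

Emit:
drive_tool([
  {"dx":0,"dy":0,"dz":0,"rx":0,"ry":0,"rz":0,"hand":0},
  {"dx":0,"dy":0,"dz":0,"rx":0,"ry":0,"rz":0,"hand":0},
])

```text
time: 5.78
ee_pos: [0.4679, -0.245, 0.0552]
orientation: [-3.141, -0.001, -1.267]
ft_force: [-1.2, 0.7, 2.9]
opening: 0.0122
finger_force: 58.4
```

Emit:
drive_tool([
  {"dx":0,"dy":0,"dz":-3,"rx":0,"ry":0,"rz":0,"hand":0},
  {"dx":0,"dy":0,"dz":-3,"rx":0,"ry":0,"rz":0,"hand":0},
  {"dx":0,"dy":0,"dz":-3,"rx":0,"ry":0,"rz":0,"hand":0},
  {"dx":0,"dy":0,"dz":-3,"rx":0,"ry":0,"rz":0,"hand":0},
  {"dx":0,"dy":0,"dz":0,"rx":0,"ry":0,"rz":0.11,"hand":0},
  {"dx":0,"dy":0,"dz":0,"rx":0,"ry":0,"rz":0.11,"hand":0},
  {"dx":0,"dy":0,"dz":0,"rx":0,"ry":0,"rz":0.11,"hand":0},
  {"dx":0,"dy":0,"dz":0,"rx":0,"ry":0,"rz":0.11,"hand":0},
  {"dx":0,"dy":0,"dz":0,"rx":0,"ry":0,"rz":0.11,"hand":0},
  {"dx":0,"dy":0,"dz":0,"rx":0,"ry":0,"rz":0.086,"hand":0},
])

```text
time: 6.62
ee_pos: [0.4672, -0.2447, 0.1737]
orientation: [3.141, 0.0, -1.908]
ft_force: [0.3, -0.4, -1.2]
opening: 0.0125
finger_force: 59.3
```

Emit:
drive_tool([
  {"dx":-3.2,"dy":-0.86,"dz":0,"rx":0,"ry":0,"rz":0,"hand":0},
  {"dx":-3.2,"dy":-0.86,"dz":0,"rx":0,"ry":0,"rz":0,"hand":0},
  {"dx":-3.2,"dy":-0.86,"dz":0,"rx":0,"ry":0,"rz":0,"hand":0},
  {"dx":-3.2,"dy":-0.86,"dz":0,"rx":0,"ry":0,"rz":0,"hand":0},
  {"dx":-3.2,"dy":-0.86,"dz":0,"rx":0,"ry":0,"rz":0,"hand":0},
  {"dx":-3.2,"dy":-0.86,"dz":0,"rx":0,"ry":0,"rz":0,"hand":0},
  {"dx":-3.2,"dy":-0.86,"dz":0,"rx":0,"ry":0,"rz":0,"hand":0},
  {"dx":-3.2,"dy":-0.86,"dz":0,"rx":0,"ry":0,"rz":0,"hand":0},
  {"dx":-3.2,"dy":-0.86,"dz":0,"rx":0,"ry":0,"rz":0,"hand":0},
  {"dx":-3.2,"dy":-0.86,"dz":0,"rx":0,"ry":0,"rz":0,"hand":0},
])

```text
time: 7.45
ee_pos: [0.6536, 0.0312, 0.1735]
orientation: [3.141, -0.0, -1.903]
ft_force: [0.2, -0.2, -0.7]
opening: 0.0123
finger_force: 59.3
```

Emit:
drive_tool([
  {"dx":0,"dy":0,"dz":2,"rx":0,"ry":0,"rz":0,"hand":0},
  {"dx":0,"dy":0,"dz":2,"rx":0,"ry":0,"rz":0,"hand":0},
  {"dx":0,"dy":0,"dz":2,"rx":0,"ry":0,"rz":0,"hand":0},
  {"dx":0,"dy":0,"dz":1,"rx":0,"ry":0,"rz":0,"hand":0},
  {"dx":0,"dy":0,"dz":0,"rx":0,"ry":0,"rz":0,"hand":0},
  {"dx":0,"dy":0,"dz":0,"rx":0,"ry":0,"rz":0,"hand":0},
  {"dx":0,"dy":0,"dz":0,"rx":0,"ry":0,"rz":0,"hand":0},
])

```text
time: 8.03
ee_pos: [0.6538, 0.0294, 0.1061]
orientation: [-3.139, 0.001, -1.903]
ft_force: [0.4, -0.3, 0.1]
opening: 0.0125
finger_force: 59.3
```

```bash
python3 -c "
from h import *
delta([.6538,.0304,.09],-1.903)"
```

```text
t 8.03 pos [0.6538 0.0294 0.1061] rpy [-3.1394e+00  6.0000e-04 -1.9030e+00] d_cm [-0.09  0.04  1.61]
rotvec [-0.0022  0.0006  0.    ]
```

Before going in I adjust to the hole centre and look at the pin tip with the wrist camera.

Emit:
drive_tool([
  {"dx":-0.09,"dy":0.04,"dz":0.8,"rx":-0.002,"ry":0,"rz":0,"hand":0},
  {"dx":0,"dy":0,"dz":0.8,"rx":0,"ry":0,"rz":0,"hand":0},
  {"dx":0,"dy":0,"dz":0,"rx":0,"ry":0,"rz":0,"hand":0},
  {"dx":0,"dy":0,"dz":0,"rx":0,"ry":0,"rz":0,"hand":0},
])

```text
time: 8.37
ee_pos: [0.6525, 0.0305, 0.0875]
orientation: [3.138, -0.001, -1.903]
ft_force: [-0.2, -0.5, -1.6]
opening: 0.0128
finger_force: 59.3
```

```bash
python3 -c "
from h import *
delta([.6538,.0304,.09],-1.903)
p=arm.read_state()['ee_pos']
c=arm.calibration('wrist');i=arm.grab_frame('wrist')
print(proj(c,[[.6538,.0304,.03],p-[0,0,.045],p]))
cv2.imwrite('pics/w3.png',cv2.resize(i[200:350,220:420],None,fx=4,fy=4,interpolation=cv2.INTER_CUBIC))"
```

```text
t 8.37 pos [0.6525 0.0305 0.0875] rpy [ 3.1384e+00 -8.0000e-04 -1.9028e+00] d_cm [-0.03 -0.13 -0.25]
rotvec [ 0.0032 -0.0008  0.0002]
[[311.02174874 264.95905287]
 [313.11325424 272.34881081]
 [313.19840604 310.38280289]]
```

View pics/w3.png

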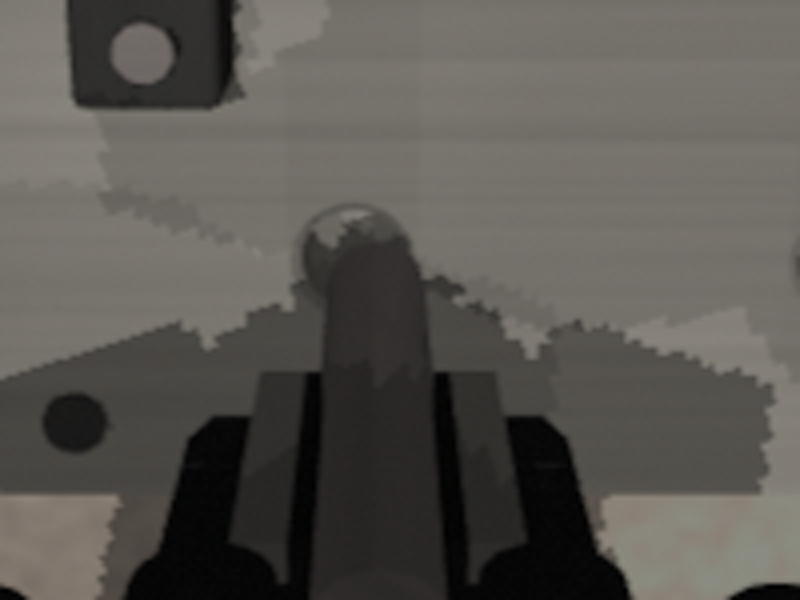

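The hole centre is near (309,264) and the pin tip near (314,270), so the pin needs about 2.7 mm along −y. I move it, go lower and look again with more zoom.

Emit:
drive_tool([
  {"dx":-0.03,"dy":-0.26,"dz":0.3,"rx":0.003,"ry":0,"rz":0,"hand":0},
  {"dx":0,"dy":0,"dz":0.3,"rx":0,"ry":0,"rz":0,"hand":0},
  {"dx":0,"dy":0,"dz":0,"rx":0,"ry":0,"rz":0,"hand":0},
  {"dx":0,"dy":0,"dz":0,"rx":0,"ry":0,"rz":0,"hand":0},
  {"dx":0,"dy":0,"dz":0,"rx":0,"ry":0,"rz":0,"hand":0},
])

```text
time: 8.83
ee_pos: [0.6555, 0.03, 0.0823]
orientation: [-3.141, -0.0, -1.903]
ft_force: [-0.0, -0.5, -0.4]
opening: 0.0124
finger_force: 59.3
```

```bash
python3 -c "
from h import *
delta([.6538,.0304,.09],-1.903)
p=arm.read_state()['ee_pos'];print(arm.read_state()['ft_force'])
c=arm.calibration('wrist');i=arm.grab_frame('wrist')
print(proj(c,[[.6538,.0304,.03],p-[0,0,.045],[p[0],p[1],.03]]))
b=cv2.resize(i[240:300,270:350],None,fx=10,fy=10,interpolation=cv2.INTER_CUBIC)
cv2.imwrite('pics/w4.png',cv2.convertScaleAbs(b,alpha=1.9,beta=-30))"
```

```text
t 8.83 pos [0.6555 0.03   0.0823] rpy [-3.1405e+00 -2.0000e-04 -1.9028e+00] d_cm [ 0.02  0.18 -0.77]
rotvec [-0.0011 -0.0002  0.0002]
[-0.00542996 -0.48046716 -0.39940054]
[[316.4759677  267.16201349]
 [313.46146706 272.22592988]
 [313.49244735 267.50712189]]
```

View pics/w4.png

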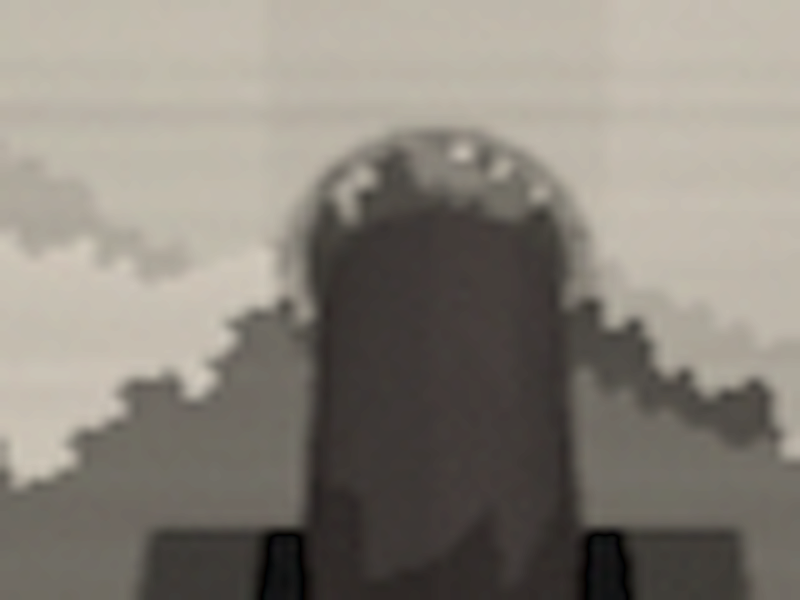

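The hole centre is at (313.2,267.2) and the point under the tip is at (313.5,267.5), so they are aligned. I lower it.

Emit:
drive_tool([
  {"dx":0,"dy":0,"dz":0.4,"rx":0,"ry":0,"rz":0,"hand":0},
  {"dx":0,"dy":0,"dz":0.4,"rx":0,"ry":0,"rz":0,"hand":0},
  {"dx":0,"dy":0,"dz":0.4,"rx":0,"ry":0,"rz":0,"hand":0},
  {"dx":0,"dy":0,"dz":0,"rx":0,"ry":0,"rz":0,"hand":0},
  {"dx":0,"dy":0,"dz":0,"rx":0,"ry":0,"rz":0,"hand":0},
])

```text
time: 9.3
ee_pos: [0.6553, 0.03, 0.0697]
orientation: [-3.141, -0.001, -1.903]
ft_force: [-0.7, -0.4, -0.5]
opening: 0.0123
finger_force: 59.3
```

Emit:
drive_tool([
  {"dx":0,"dy":0,"dz":0.5,"rx":0,"ry":0,"rz":0,"hand":0},
  {"dx":0,"dy":0,"dz":0.5,"rx":0,"ry":0,"rz":0,"hand":0},
  {"dx":0,"dy":0,"dz":0.5,"rx":0,"ry":0,"rz":0,"hand":0},
  {"dx":0,"dy":0,"dz":0.2,"rx":0,"ry":0,"rz":0,"hand":0},
  {"dx":0,"dy":0,"dz":0,"rx":0,"ry":0,"rz":0,"hand":0},
  {"dx":0,"dy":0,"dz":0,"rx":0,"ry":0,"rz":0,"hand":0},
])

```text
time: 9.8
ee_pos: [0.6555, 0.03, 0.0531]
orientation: [-3.141, -0.0, -1.903]
ft_force: [0.4, -0.1, -0.7]
opening: 0.0122
finger_force: 59.3
```

Emit:
drive_tool([
  {"dx":0,"dy":0,"dz":0,"rx":0,"ry":0,"rz":0,"hand":0.4},
  {"dx":0,"dy":0,"dz":0,"rx":0,"ry":0,"rz":0,"hand":0.4},
  {"dx":0,"dy":0,"dz":0,"rx":0,"ry":0,"rz":0,"hand":0.4},
  {"dx":0,"dy":0,"dz":0,"rx":0,"ry":0,"rz":0,"hand":0.4},
  {"dx":0,"dy":0,"dz":0,"rx":0,"ry":0,"rz":0,"hand":0.4},
  {"dx":0,"dy":0,"dz":0,"rx":0,"ry":0,"rz":0,"hand":0.4},
])

```text
time: 10.3
ee_pos: [0.6556, 0.0301, 0.0535]
orientation: [-3.14, 0.0, -1.903]
ft_force: [0.8, -0.3, 0.5]
opening: 0.0343
finger_force: 0.0
```

Emit:
drive_tool([
  {"dx":0,"dy":0,"dz":-3,"rx":0,"ry":0,"rz":0,"hand":0.4},
  {"dx":0,"dy":0,"dz":-3,"rx":0,"ry":0,"rz":0,"hand":0.4},
  {"dx":0,"dy":0,"dz":-3,"rx":0,"ry":0,"rz":0,"hand":0.4},
  {"dx":0,"dy":0,"dz":-3,"rx":0,"ry":0,"rz":0,"hand":0.4},
  {"dx":0,"dy":0,"dz":0,"rx":0,"ry":0,"rz":-0.11,"hand":0.6},
  {"dx":0,"dy":0,"dz":0,"rx":0,"ry":0,"rz":-0.11,"hand":0.6},
  {"dx":0,"dy":0,"dz":0,"rx":0,"ry":0,"rz":-0.11,"hand":0.6},
  {"dx":0,"dy":0,"dz":0,"rx":0,"ry":0,"rz":-0.11,"hand":0.6},
  {"dx":0,"dy":0,"dz":0,"rx":0,"ry":0,"rz":-0.11,"hand":0.6},
  {"dx":0,"dy":0,"dz":0,"rx":0,"ry":0,"rz":-0.087,"hand":0.6},
])

```text
time: 11.13
ee_pos: [0.6554, 0.0301, 0.1733]
orientation: [-3.141, -0.001, -1.26]
ft_force: [0.2, -0.5, 0.7]
opening: 0.0514
finger_force: 0.0
```

Emit:
drive_tool([
  {"dx":2.7,"dy":2.61,"dz":0,"rx":0,"ry":0,"rz":0,"hand":0.6},
  {"dx":2.7,"dy":2.61,"dz":0,"rx":0,"ry":0,"rz":0,"hand":0.6},
  {"dx":2.7,"dy":2.61,"dz":0,"rx":0,"ry":0,"rz":0,"hand":0.6},
  {"dx":2.7,"dy":2.61,"dz":0,"rx":0,"ry":0,"rz":0,"hand":0.6},
  {"dx":2.7,"dy":2.61,"dz":0,"rx":0,"ry":0,"rz":0,"hand":0.6},
  {"dx":2.7,"dy":2.61,"dz":0,"rx":0,"ry":0,"rz":0,"hand":0.6},
  {"dx":2.7,"dy":2.61,"dz":0,"rx":0,"ry":0,"rz":0,"hand":0.6},
  {"dx":2.7,"dy":2.61,"dz":0,"rx":0,"ry":0,"rz":0,"hand":0.6},
  {"dx":2.7,"dy":2.61,"dz":0,"rx":0,"ry":0,"rz":0,"hand":0.6},
  {"dx":2.7,"dy":2.61,"dz":0,"rx":0,"ry":0,"rz":0,"hand":0.6},
])

```text
time: 11.97
ee_pos: [0.4865, -0.3072, 0.1737]
orientation: [-3.14, -0.001, -1.266]
ft_force: [0.6, -0.1, -0.2]
opening: 0.0514
finger_force: 0.0
```

Emit:
drive_tool([
  {"dx":0,"dy":0,"dz":3,"rx":0,"ry":0,"rz":0,"hand":0.6},
  {"dx":0,"dy":0,"dz":2,"rx":0,"ry":0,"rz":0,"hand":0.6},
  {"dx":0,"dy":0,"dz":0,"rx":0,"ry":0,"rz":0,"hand":0.6},
  {"dx":0,"dy":0,"dz":0,"rx":0,"ry":0,"rz":0,"hand":0.6},
  {"dx":0,"dy":0,"dz":0,"rx":0,"ry":0,"rz":0,"hand":0.6},
])

```text
time: 12.38
ee_pos: [0.4883, -0.3061, 0.1251]
orientation: [-3.14, -0.003, -1.265]
ft_force: [-0.2, -1.6, 0.5]
opening: 0.0509
finger_force: 0.0
```

```bash
python3 -c "
from h import *
delta([.4874,-.3053,.055],-1.266)"
```

```text
t 12.38 pos [ 0.4883 -0.3061  0.1251] rpy [-3.1398e+00 -2.5000e-03 -1.2651e+00] d_cm [-0.12  0.07  7.01]
rotvec [-0.0018 -0.0025  0.0009]
```

Emit:
drive_tool([
  {"dx":-0.1,"dy":0.07,"dz":2,"rx":0,"ry":-0.002,"rz":0,"hand":0.6},
  {"dx":0,"dy":0,"dz":2.5,"rx":0,"ry":0,"rz":0,"hand":0.6},
  {"dx":0,"dy":0,"dz":2.5,"rx":0,"ry":0,"rz":0,"hand":0.6},
  {"dx":0,"dy":0,"dz":0,"rx":0,"ry":0,"rz":0,"hand":0.6},
  {"dx":0,"dy":0,"dz":0,"rx":0,"ry":0,"rz":0,"hand":0},
  {"dx":0,"dy":0,"dz":0,"rx":0,"ry":0,"rz":0,"hand":0},
  {"dx":0,"dy":0,"dz":0,"rx":0,"ry":0,"rz":0,"hand":0},
  {"dx":0,"dy":0,"dz":0,"rx":0,"ry":0,"rz":0,"hand":0},
  {"dx":0,"dy":0,"dz":0,"rx":0,"ry":0,"rz":0,"hand":0},
  {"dx":0,"dy":0,"dz":0,"rx":0,"ry":0,"rz":0,"hand":0},
])

```text
time: 13.22
ee_pos: [0.4882, -0.3056, 0.0563]
orientation: [-3.137, -0.002, -1.265]
ft_force: [0.1, 1.1, 6.1]
opening: 0.0119
finger_force: 58.4
```

Emit:
drive_tool([
  {"dx":0,"dy":0,"dz":0,"rx":0,"ry":0,"rz":0,"hand":0},
  {"dx":0,"dy":0,"dz":0,"rx":0,"ry":0,"rz":0,"hand":0},
])

```text
time: 13.38
ee_pos: [0.4882, -0.3056, 0.0563]
orientation: [-3.137, -0.002, -1.265]
ft_force: [0.1, 0.9, 6.2]
opening: 0.0124
finger_force: 58.4
```

Emit:
drive_tool([
  {"dx":0,"dy":0,"dz":-3,"rx":0,"ry":0,"rz":0,"hand":0},
  {"dx":0,"dy":0,"dz":-3,"rx":0,"ry":0,"rz":0,"hand":0},
  {"dx":0,"dy":0,"dz":-3,"rx":0,"ry":0,"rz":0,"hand":0},
  {"dx":0,"dy":0,"dz":-3,"rx":0,"ry":0,"rz":0,"hand":0},
  {"dx":0,"dy":0,"dz":0,"rx":0,"ry":0,"rz":0.11,"hand":0},
  {"dx":0,"dy":0,"dz":0,"rx":0,"ry":0,"rz":0.11,"hand":0},
  {"dx":0,"dy":0,"dz":0,"rx":0,"ry":0,"rz":0.11,"hand":0},
  {"dx":0,"dy":0,"dz":0,"rx":0,"ry":0,"rz":0.11,"hand":0},
  {"dx":0,"dy":0,"dz":0,"rx":0,"ry":0,"rz":0.11,"hand":0},
  {"dx":0,"dy":0,"dz":0,"rx":0,"ry":0,"rz":0.087,"hand":0},
])

```text
time: 14.22
ee_pos: [0.4867, -0.3052, 0.1739]
orientation: [-3.141, 0.002, -1.908]
ft_force: [0.1, -0.0, -1.3]
opening: 0.0122
finger_force: 58.9
```

Emit:
drive_tool([
  {"dx":-3.72,"dy":0.27,"dz":0,"rx":0,"ry":0,"rz":0,"hand":0},
  {"dx":-3.72,"dy":0.27,"dz":0,"rx":0,"ry":0,"rz":0,"hand":0},
  {"dx":-3.72,"dy":0.27,"dz":0,"rx":0,"ry":0,"rz":0,"hand":0},
  {"dx":-3.72,"dy":0.27,"dz":0,"rx":0,"ry":0,"rz":0,"hand":0},
  {"dx":-3.72,"dy":0.27,"dz":0,"rx":0,"ry":0,"rz":0,"hand":0},
  {"dx":-3.72,"dy":0.27,"dz":0,"rx":0,"ry":0,"rz":0,"hand":0},
  {"dx":-3.72,"dy":0.27,"dz":0,"rx":0,"ry":0,"rz":0,"hand":0},
  {"dx":-3.72,"dy":0.27,"dz":0,"rx":0,"ry":0,"rz":0,"hand":0},
  {"dx":-3.72,"dy":0.27,"dz":0,"rx":0,"ry":0,"rz":0,"hand":0},
  {"dx":-3.72,"dy":0.27,"dz":0,"rx":0,"ry":0,"rz":0,"hand":0},
])

```text
time: 15.05
ee_pos: [0.5825, 0.0573, 0.1747]
orientation: [-3.141, 0.002, -1.903]
ft_force: [0.9, -2.0, -1.1]
opening: 0.0122
finger_force: 58.9
```

Emit:
drive_tool([
  {"dx":0,"dy":0,"dz":3,"rx":0,"ry":0,"rz":0,"hand":0},
  {"dx":0,"dy":0,"dz":3,"rx":0,"ry":0,"rz":0,"hand":0},
  {"dx":0,"dy":0,"dz":2,"rx":0,"ry":0,"rz":0,"hand":0},
  {"dx":0,"dy":0,"dz":0,"rx":0,"ry":0,"rz":0,"hand":0},
  {"dx":0,"dy":0,"dz":0,"rx":0,"ry":0,"rz":0,"hand":0},
  {"dx":0,"dy":0,"dz":0,"rx":0,"ry":0,"rz":0,"hand":0},
])

```text
time: 15.55
ee_pos: [0.5835, 0.0553, 0.0963]
orientation: [-3.139, 0.003, -1.903]
ft_force: [-0.3, 0.3, -0.1]
opening: 0.0123
finger_force: 59.0
```

```bash
python3 -c "
from h import *
delta([.5837,.0548,.0835],-1.903)"
```

```text
t 15.55 pos [0.5835 0.0553 0.0963] rpy [-3.1389e+00  2.7000e-03 -1.9028e+00] d_cm [ 0.04 -0.04  1.28]
rotvec [-0.0027  0.0027  0.0002]
```

Emit:
drive_tool([
  {"dx":0.05,"dy":-0.03,"dz":0.6,"rx":-0.002,"ry":0.003,"rz":0,"hand":0},
  {"dx":0,"dy":0,"dz":0.7,"rx":0,"ry":0,"rz":0,"hand":0},
  {"dx":0,"dy":0,"dz":0,"rx":0,"ry":0,"rz":0,"hand":0},
  {"dx":0,"dy":0,"dz":0,"rx":0,"ry":0,"rz":0,"hand":0},
  {"dx":0,"dy":0,"dz":0,"rx":0,"ry":0,"rz":0,"hand":0},
])

```text
time: 15.97
ee_pos: [0.5826, 0.0547, 0.0811]
orientation: [3.14, -0.002, -1.903]
ft_force: [-0.1, 0.5, 0.2]
opening: 0.0124
finger_force: 59.0
```

```bash
python3 -c "
from h import *
delta([.5837,.0548,.0835],-1.903)
p=arm.read_state()['ee_pos'];print(arm.read_state()['ft_force'])
c=arm.calibration('wrist');i=arm.grab_frame('wrist')
print(proj(c,[[.5837,.0548,.03],p-[0,0,.046],[p[0],p[1],.03]]))
b=cv2.resize(i[240:300,270:350],None,fx=10,fy=10,interpolation=cv2.INTER_CUBIC)
cv2.imwrite('pics/w5.png',cv2.convertScaleAbs(b,alpha=1.9,beta=-30))"
```

```text
t 15.97 pos [0.5826 0.0547 0.0811] rpy [ 3.1397e+00 -1.5000e-03 -1.9029e+00] d_cm [-0.04 -0.1  -0.24]
rotvec [ 0.0019 -0.0015  0.0001]
[-0.14324423  0.47579652  0.18193813]
[[311.48337339 269.07198642]
 [313.218796   271.65351329]
 [313.22048596 268.38452313]]
```

View pics/w5.png

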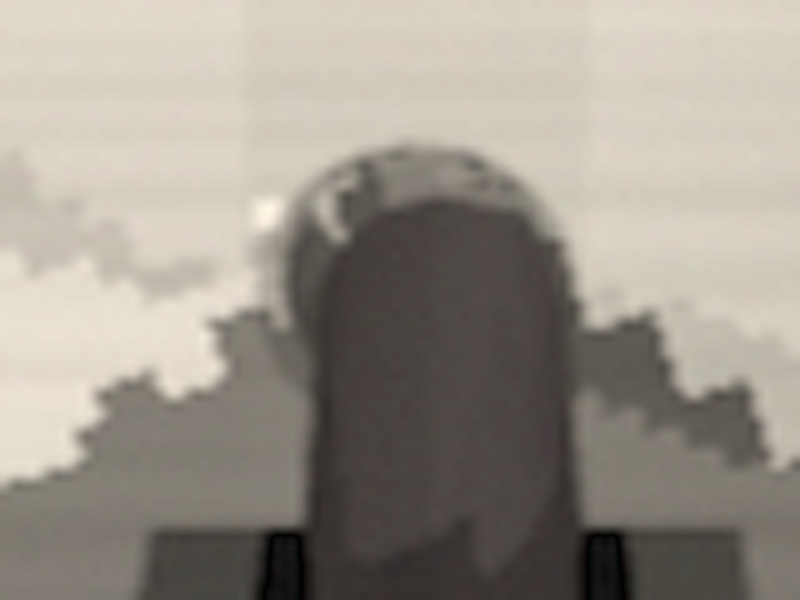

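The hole is at (311.4,268.8), which matches the prediction, and the tip is 1 mm to its right. I correct that, then lower.

Emit:
drive_tool([
  {"dx":-0.03,"dy":-0.1,"dz":0,"rx":0.002,"ry":-0.0015,"rz":0,"hand":0},
  {"dx":0,"dy":0,"dz":0,"rx":0,"ry":0,"rz":0,"hand":0},
  {"dx":0,"dy":0,"dz":0,"rx":0,"ry":0,"rz":0,"hand":0},
  {"dx":0,"dy":0,"dz":0,"rx":0,"ry":0,"rz":0,"hand":0},
])

```text
time: 16.35
ee_pos: [0.5836, 0.0548, 0.081]
orientation: [3.142, 0.0, -1.903]
ft_force: [0.2, -0.3, -0.9]
opening: 0.012
finger_force: 59.0
```

Emit:
drive_tool([
  {"dx":0,"dy":0,"dz":0.4,"rx":0,"ry":0,"rz":0,"hand":0},
  {"dx":0,"dy":0,"dz":0.4,"rx":0,"ry":0,"rz":0,"hand":0},
  {"dx":0,"dy":0,"dz":0.4,"rx":0,"ry":0,"rz":0,"hand":0},
  {"dx":0,"dy":0,"dz":0,"rx":0,"ry":0,"rz":0,"hand":0},
  {"dx":0,"dy":0,"dz":0,"rx":0,"ry":0,"rz":0,"hand":0},
])

```text
time: 16.77
ee_pos: [0.5834, 0.0548, 0.0684]
orientation: [3.141, -0.0, -1.903]
ft_force: [0.8, 0.1, -0.3]
opening: 0.0125
finger_force: 58.9
```

Emit:
drive_tool([
  {"dx":0,"dy":0,"dz":0.5,"rx":0,"ry":0,"rz":0,"hand":0},
  {"dx":0,"dy":0,"dz":0.5,"rx":0,"ry":0,"rz":0,"hand":0},
  {"dx":0,"dy":0,"dz":0.5,"rx":0,"ry":0,"rz":0,"hand":0},
  {"dx":0,"dy":0,"dz":0,"rx":0,"ry":0,"rz":0,"hand":0},
  {"dx":0,"dy":0,"dz":0,"rx":0,"ry":0,"rz":0,"hand":0},
  {"dx":0,"dy":0,"dz":0,"rx":0,"ry":0,"rz":0,"hand":0.4},
  {"dx":0,"dy":0,"dz":0,"rx":0,"ry":0,"rz":0,"hand":0.4},
  {"dx":0,"dy":0,"dz":0,"rx":0,"ry":0,"rz":0,"hand":0.4},
  {"dx":0,"dy":0,"dz":0,"rx":0,"ry":0,"rz":0,"hand":0.4},
  {"dx":0,"dy":0,"dz":0,"rx":0,"ry":0,"rz":0,"hand":0.4},
])

```text
time: 17.6
ee_pos: [0.5836, 0.0547, 0.054]
orientation: [3.142, 0.0, -1.903]
ft_force: [-0.2, 0.8, 0.3]
opening: 0.0339
finger_force: 0.0
```

Emit:
drive_tool([
  {"dx":0,"dy":0,"dz":0,"rx":0,"ry":0,"rz":0,"hand":0.4},
  {"dx":0,"dy":0,"dz":-3,"rx":0,"ry":0,"rz":0,"hand":0.4},
  {"dx":0,"dy":0,"dz":-3,"rx":0,"ry":0,"rz":0,"hand":0.4},
  {"dx":0,"dy":0,"dz":-3,"rx":0,"ry":0,"rz":0,"hand":0.4},
  {"dx":0,"dy":0,"dz":-3,"rx":0,"ry":0,"rz":0,"hand":0.4},
  {"dx":-3,"dy":0,"dz":-2,"rx":0,"ry":0,"rz":0,"hand":0.4},
  {"dx":-3,"dy":0,"dz":0,"rx":0,"ry":0,"rz":0,"hand":0.4},
  {"dx":0,"dy":0,"dz":0,"rx":0,"ry":0,"rz":0,"hand":0.6},
  {"dx":0,"dy":0,"dz":0,"rx":0,"ry":0,"rz":0,"hand":0.6},
  {"dx":0,"dy":0,"dz":0,"rx":0,"ry":0,"rz":0,"hand":0.6},
])

```text
time: 18.43
ee_pos: [0.6028, 0.1114, 0.1933]
orientation: [3.141, -0.001, -1.902]
ft_force: [0.6, -0.3, 0.2]
opening: 0.0512
finger_force: 0.0
```

```bash
python3 -c "
from h import *
delta([.5101,-.0164,.2],-1.903)
c=arm.calibration('wrist');i=arm.grab_frame('wrist')
print(proj(c,[[.5837,.0548,.086],[.6555,.03,.086],[.51,-.0164,.09]]))
cv2.imwrite('pics/w6.png',i)"
```

```text
t 18.43 pos [0.6028 0.1114 0.1933] rpy [ 3.1407e+00 -9.0000e-04 -1.9025e+00] d_cm [15.1   4.61 -0.66]
rotvec [ 0.0009 -0.0009  0.0005]
[[312.83139772 157.60112949]
 [202.78399472 157.55139977]
 [389.93924856   2.11409048]]
```

View pics/w6.png

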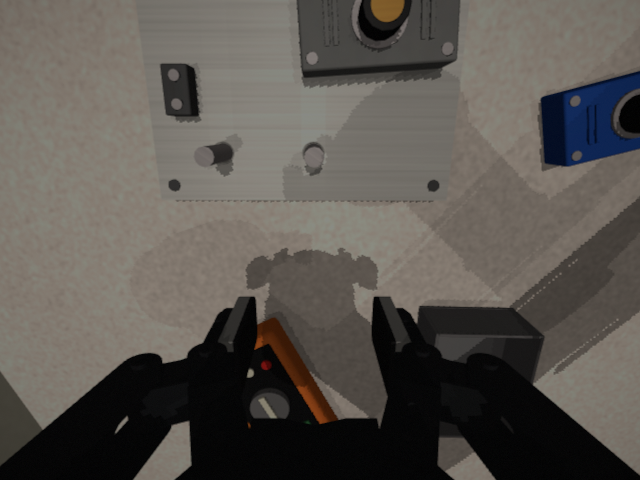

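The wrist view shows both pins standing in their holes, tops at (314,155) and (206,155), and the connector at about (387,5). I move over the connector and measure it by its orange cap.

Emit:
drive_tool([
  {"dx":3,"dy":0.9,"dz":0,"rx":0,"ry":0,"rz":0,"hand":0.7},
  {"dx":3,"dy":0.9,"dz":0,"rx":0,"ry":0,"rz":0,"hand":0.7},
  {"dx":3,"dy":0.9,"dz":0,"rx":0,"ry":0,"rz":0,"hand":0.7},
  {"dx":3,"dy":0.9,"dz":1,"rx":0,"ry":0,"rz":0,"hand":0.7},
  {"dx":3,"dy":0.9,"dz":2,"rx":0,"ry":0,"rz":0,"hand":0.7},
  {"dx":0,"dy":0,"dz":3,"rx":0,"ry":0,"rz":0,"hand":0.7},
  {"dx":0,"dy":0,"dz":0,"rx":0,"ry":0,"rz":0,"hand":0.7},
  {"dx":0,"dy":0,"dz":0,"rx":0,"ry":0,"rz":0,"hand":0.7},
  {"dx":0,"dy":0,"dz":0,"rx":0,"ry":0,"rz":0,"hand":0.7},
])

```text
time: 19.23
ee_pos: [0.5124, -0.0158, 0.1355]
orientation: [-3.14, -0.0, -1.903]
ft_force: [-0.8, 0.3, 1.3]
opening: 0.0598
finger_force: 0.0
```

```bash
cat > orange.py <<'E'
from h import *
p=arm.read_state()['ee_pos']
c=arm.calibration('wrist');i=arm.grab_frame('wrist')
h=cv2.cvtColor(i,cv2.COLOR_BGR2HSV);m=cv2.inRange(h,(8,110,60),(30,255,255))
n,l,st,ce=cv2.connectedComponentsWithStats(m)
for k in range(1,n):
    if st[k,4]>100: print(st[k],ce[k].round(1),ray(c,ce[k],.09).round(4))
t=c and arm.calibration('top');j=arm.grab_frame('top')
delta([.5119,-.0156,.0655],-1.903)
E
python3 orange.py
```

```text
[570   0  39  28 876] [587.9  11.6] [[ 0.3501 -0.097   0.09  ]]
[297 254  35  33 857] [313.6 269.8] [[ 0.5119 -0.0171  0.09  ]]
[606 322  30  24 551] [620.2 333.5] [[0.3492 0.0831 0.09  ]]
t 19.33 pos [ 0.5128 -0.0152  0.1358] rpy [-3.1395e+00  8.0000e-04 -1.9022e+00] d_cm [0.07 0.09 7.03]
rotvec [-0.0021  0.0008  0.0008]
```

Emit:
drive_tool([
  {"dx":0.2,"dy":0.03,"dz":2.3,"rx":0,"ry":0,"rz":0,"hand":0.7},
  {"dx":0,"dy":0,"dz":2.3,"rx":0,"ry":0,"rz":0,"hand":0.7},
  {"dx":0,"dy":0,"dz":2.1,"rx":0,"ry":0,"rz":0,"hand":0.7},
  {"dx":0,"dy":0,"dz":0.1,"rx":0,"ry":0,"rz":0,"hand":0.7},
  {"dx":0,"dy":0,"dz":0,"rx":0,"ry":0,"rz":0,"hand":0},
  {"dx":0,"dy":0,"dz":0,"rx":0,"ry":0,"rz":0,"hand":0},
  {"dx":0,"dy":0,"dz":0,"rx":0,"ry":0,"rz":0,"hand":0},
  {"dx":0,"dy":0,"dz":0,"rx":0,"ry":0,"rz":0,"hand":0},
  {"dx":0,"dy":0,"dz":0,"rx":0,"ry":0,"rz":0,"hand":0},
], newtons=30)

```text
time: 20.08
ee_pos: [0.5122, -0.0171, 0.0683]
orientation: [-3.138, 0.002, -1.902]
ft_force: [0.5, 1.4, 6.8]
opening: 0.0285
finger_force: 30.5
```

```bash
python3 -c "
from h import *
delta([.6077,.0074,.066],-1.983);s=arm.read_state();print(s['ft_force'],s['ft_torque'],s['finger_force'],s['opening'])"
```

```text
t 20.08 pos [ 0.5122 -0.0171  0.0683] rpy [-3.1381e+00  1.8000e-03 -1.9024e+00] d_cm [-5.43 -8.23  0.27]
rotvec [-0.0035  0.002   0.0806]
[0.49446969 1.40151735 6.8205421 ] [0.43454871 0.13905619 0.02612362] 30.482166409492493 0.028473573199642534
```

Emit:
drive_tool([
  {"dx":0,"dy":0,"dz":0,"rx":-0.003,"ry":0.002,"rz":0.08,"hand":0},
  {"dx":0,"dy":0,"dz":0,"rx":0,"ry":0,"rz":0,"hand":0},
  {"dx":-0.65,"dy":-0.88,"dz":0,"rx":0,"ry":0,"rz":0,"hand":0},
  {"dx":-0.65,"dy":-0.88,"dz":0,"rx":0,"ry":0,"rz":0,"hand":0},
  {"dx":-0.65,"dy":-0.88,"dz":0,"rx":0,"ry":0,"rz":0,"hand":0},
  {"dx":-0.65,"dy":-0.88,"dz":0,"rx":0,"ry":0,"rz":0,"hand":0},
  {"dx":-0.65,"dy":-0.88,"dz":0,"rx":0,"ry":0,"rz":0,"hand":0},
  {"dx":-0.65,"dy":-0.88,"dz":0,"rx":0,"ry":0,"rz":0,"hand":0},
  {"dx":-0.65,"dy":-0.88,"dz":0,"rx":0,"ry":0,"rz":0,"hand":0},
  {"dx":-0.63,"dy":-0.85,"dz":0,"rx":0,"ry":0,"rz":0,"hand":0},
])

```text
time: 20.92
ee_pos: [0.5974, 0.0018, 0.0683]
orientation: [-3.141, -0.001, -1.983]
ft_force: [-2.4, -0.7, 8.4]
opening: 0.0288
finger_force: 30.6
```

Emit:
drive_tool([
  {"dx":0,"dy":0,"dz":0,"rx":0,"ry":0,"rz":0,"hand":0},
  {"dx":0,"dy":0,"dz":0,"rx":0,"ry":0,"rz":0,"hand":0},
])

```text
time: 21.08
ee_pos: [0.5982, 0.0021, 0.0683]
orientation: [-3.14, 0.0, -1.982]
ft_force: [1.3, -0.4, 6.3]
opening: 0.0291
finger_force: 30.5
```

```bash
cat > st.py <<'E'
from h import *
s=arm.read_state();R=np.array([[.9454,-.3259],[.3259,.9454]])
print('t',s['time'],'tcp nest mm',(R@(s['ee_pos'][:2]-[.5734,.0002])*1e3).round(1),'z',s['ee_pos'][2].round(4),'rpy',s['orientation'].round(4))
print('F nest',(R@s['ft_force'][:2]).round(1),'Fz',s['ft_force'][2].round(1),'T',s['ft_torque'].round(2),'grip',s['finger_force'])
E
cat > yaw.py <<'E'
# module yaw vs nest from the top picture: dark stripes/edges of module top & plate edges
from h import *
c=arm.calibration('top');i=arm.grab_frame('top')
cv2.imwrite('pics/t_now.png',i)
E
python3 st.py
```

```text
t 21.0833 tcp nest mm [22.8  9.8] z 0.0683 rpy [-3.1396  0.     -1.9824]
F nest [ 1.3 -0. ] Fz 6.3 T [-0.02 -0.62  0.02] grip 30.45701891183853
```

Now I push gently toward the pins (nest +y).

Emit:
drive_tool([
  {"dx":-0.15,"dy":0.01,"dz":0,"rx":0,"ry":0,"rz":0,"hand":0},
  {"dx":-0.15,"dy":0.01,"dz":0,"rx":0,"ry":0,"rz":0,"hand":0},
  {"dx":-0.15,"dy":0.01,"dz":0,"rx":0,"ry":0,"rz":0,"hand":0},
  {"dx":-0.15,"dy":0.01,"dz":0,"rx":0,"ry":0,"rz":0,"hand":0},
  {"dx":-0.15,"dy":0.01,"dz":0,"rx":0,"ry":0,"rz":0,"hand":0},
  {"dx":-0.15,"dy":0.01,"dz":0,"rx":0,"ry":0,"rz":0,"hand":0},
  {"dx":0,"dy":0,"dz":0,"rx":0,"ry":0,"rz":0,"hand":0},
  {"dx":0,"dy":0,"dz":0,"rx":0,"ry":0,"rz":0,"hand":0},
])

```text
time: 21.75
ee_pos: [0.6003, 0.0101, 0.0684]
orientation: [-3.141, -0.001, -1.983]
ft_force: [-0.4, -1.2, 7.6]
opening: 0.0289
finger_force: 30.5
```

```bash
python3 st.py
```

```text
t 21.75 tcp nest mm [22.2 18.1] z 0.0684 rpy [-3.1406e+00 -9.0000e-04 -1.9826e+00]
F nest [-0.  -1.3] Fz 7.6 T [-0.42  0.06 -0.06] grip 30.52928924560547
```

Emit:
drive_tool([
  {"dx":-0.1,"dy":0.008,"dz":0,"rx":0,"ry":0,"rz":0,"hand":0},
  {"dx":-0.1,"dy":0.008,"dz":0,"rx":0,"ry":0,"rz":0,"hand":0},
  {"dx":-0.1,"dy":0.008,"dz":0,"rx":0,"ry":0,"rz":0,"hand":0},
  {"dx":0,"dy":0,"dz":0,"rx":0,"ry":0,"rz":0,"hand":0},
  {"dx":0,"dy":0,"dz":0,"rx":0,"ry":0,"rz":0,"hand":0},
  {"dx":0,"dy":0,"dz":0,"rx":0,"ry":0,"rz":0,"hand":0},
])

```text
time: 22.25
ee_pos: [0.6007, 0.0112, 0.0685]
orientation: [-3.141, -0.004, -1.983]
ft_force: [-2.4, -6.1, 8.6]
opening: 0.0288
finger_force: 30.6
```

```bash
python3 st.py
```

```text
t 22.25 tcp nest mm [22.2 19.3] z 0.0685 rpy [-3.1409 -0.004  -1.9831]
F nest [-0.3 -6.5] Fz 8.6 T [-2.25  0.57  0.09] grip 30.615354180336
```

Contact with the pins is 6.5 N with almost no yaw moment. Next I slide toward the stop (nest +x).

Emit:
drive_tool([
  {"dx":-0.01,"dy":-0.12,"dz":0,"rx":0,"ry":0,"rz":0,"hand":0},
  {"dx":-0.01,"dy":-0.12,"dz":0,"rx":0,"ry":0,"rz":0,"hand":0},
  {"dx":-0.01,"dy":-0.12,"dz":0,"rx":0,"ry":0,"rz":0,"hand":0},
  {"dx":-0.01,"dy":-0.12,"dz":0,"rx":0,"ry":0,"rz":0,"hand":0},
  {"dx":-0.01,"dy":-0.12,"dz":0,"rx":0,"ry":0,"rz":0,"hand":0},
  {"dx":-0.01,"dy":-0.12,"dz":0,"rx":0,"ry":0,"rz":0,"hand":0},
  {"dx":0,"dy":0,"dz":0,"rx":0,"ry":0,"rz":0,"hand":0},
  {"dx":0,"dy":0,"dz":0,"rx":0,"ry":0,"rz":0,"hand":0},
])

```text
time: 22.92
ee_pos: [0.607, 0.0091, 0.0684]
orientation: [3.141, -0.004, -1.983]
ft_force: [-4.8, -4.6, 9.2]
opening: 0.0291
finger_force: 30.7
```

```bash
python3 st.py
```

```text
t 22.9167 tcp nest mm [28.9 19.4] z 0.0684 rpy [ 3.1411 -0.0043 -1.9828]
F nest [-3.  -5.9] Fz 9.2 T [-1.81  1.39  0.22] grip 30.708413422107697
```

Emit:
drive_tool([
  {"dx":-0.02,"dy":-0.1,"dz":0,"rx":0,"ry":0,"rz":0,"hand":0},
  {"dx":-0.02,"dy":-0.1,"dz":0,"rx":0,"ry":0,"rz":0,"hand":0},
  {"dx":0,"dy":0,"dz":0,"rx":0,"ry":0,"rz":0,"hand":0},
  {"dx":0,"dy":0,"dz":0,"rx":0,"ry":0,"rz":0,"hand":0},
  {"dx":0,"dy":0,"dz":0,"rx":0,"ry":0,"rz":0,"hand":0},
])

```text
time: 23.33
ee_pos: [0.6086, 0.0086, 0.0684]
orientation: [3.14, -0.005, -1.983]
ft_force: [-6.2, -6.3, 9.8]
opening: 0.029
finger_force: 30.8
```

```bash
python3 st.py
```

```text
t 23.3333 tcp nest mm [30.5 19.4] z 0.0684 rpy [ 3.1404 -0.0049 -1.9828]
F nest [-3.8 -7.9] Fz 9.8 T [-1.8   2.03  0.25] grip 30.808584094047546
```

Emit:
drive_tool([
  {"dx":-0.02,"dy":-0.1,"dz":0,"rx":0,"ry":0,"rz":0,"hand":0},
  {"dx":-0.02,"dy":-0.1,"dz":0,"rx":0,"ry":0,"rz":0,"hand":0},
  {"dx":0,"dy":0,"dz":0,"rx":0,"ry":0,"rz":0,"hand":0},
  {"dx":0,"dy":0,"dz":0,"rx":0,"ry":0,"rz":0,"hand":0},
  {"dx":0,"dy":0,"dz":0,"rx":0,"ry":0,"rz":0,"hand":0},
])

```text
time: 23.75
ee_pos: [0.6087, 0.0085, 0.0684]
orientation: [3.136, -0.006, -1.982]
ft_force: [-15.8, -2.3, 15.5]
opening: 0.0291
finger_force: 31.4
```

```bash
python3 st.py
```

```text
t 23.75 tcp nest mm [30.7 19.4] z 0.0684 rpy [ 3.1365 -0.0063 -1.9824]
F nest [-14.2  -7.3] Fz 15.5 T [-0.88  5.15  0.29] grip 31.42611801624298
```

The stop now carries about 14 N, but the yaw moment suggests pin 0 takes most of the side load. I add +y push and a small counter-turn.

Emit:
drive_tool([
  {"dx":-0.1,"dy":0.03,"dz":0,"rx":0,"ry":0,"rz":-0.01,"hand":0},
  {"dx":-0.1,"dy":0.03,"dz":0,"rx":0,"ry":0,"rz":0,"hand":0},
  {"dx":0,"dy":0,"dz":0,"rx":0,"ry":0,"rz":0,"hand":0},
  {"dx":0,"dy":0,"dz":0,"rx":0,"ry":0,"rz":0,"hand":0},
  {"dx":0,"dy":0,"dz":0,"rx":0,"ry":0,"rz":0,"hand":0},
])

```text
time: 24.17
ee_pos: [0.609, 0.0092, 0.0687]
orientation: [3.137, -0.008, -1.973]
ft_force: [-16.2, -5.8, 16.5]
opening: 0.0288
finger_force: 31.5
```

```bash
python3 st.py
```

```text
t 24.1667 tcp nest mm [30.7 20.1] z 0.0687 rpy [ 3.1371 -0.0082 -1.9735]
F nest [-13.4 -10.7] Fz 16.5 T [-2.44  5.01  0.02] grip 31.50287389755249
```

Emit:
drive_tool([
  {"dx":-0.1,"dy":0.03,"dz":0,"rx":0,"ry":0,"rz":0,"hand":0},
  {"dx":-0.1,"dy":0.03,"dz":0,"rx":0,"ry":0,"rz":0,"hand":0},
  {"dx":0,"dy":0,"dz":0,"rx":0,"ry":0,"rz":0,"hand":0},
  {"dx":0,"dy":0,"dz":0,"rx":0,"ry":0,"rz":0,"hand":0},
  {"dx":0,"dy":0,"dz":0,"rx":0,"ry":0,"rz":0,"hand":0},
])

```text
time: 24.58
ee_pos: [0.6093, 0.0101, 0.0692]
orientation: [3.138, -0.01, -1.974]
ft_force: [-14.9, -9.5, 16.9]
opening: 0.0289
finger_force: 31.5
```

```bash
python3 st.py
```

```text
t 24.5833 tcp nest mm [30.7 21.1] z 0.0692 rpy [ 3.1379 -0.0099 -1.9739]
F nest [-11.  -13.8] Fz 16.9 T [-3.74  5.08  0.09] grip 31.50633931159973
```

Emit:
drive_tool([
  {"dx":-0.05,"dy":0,"dz":0,"rx":0,"ry":0,"rz":-0.004,"hand":0},
  {"dx":0,"dy":0,"dz":0,"rx":0,"ry":0,"rz":0,"hand":0},
  {"dx":0,"dy":0,"dz":0,"rx":0,"ry":0,"rz":0,"hand":0},
  {"dx":0,"dy":0,"dz":0,"rx":0,"ry":0,"rz":0,"hand":0},
  {"dx":0,"dy":0,"dz":0,"rx":0,"ry":0,"rz":0,"hand":0},
  {"dx":0,"dy":0,"dz":0,"rx":0,"ry":0,"rz":0,"hand":0},
])

```text
time: 25.08
ee_pos: [0.6093, 0.0104, 0.0692]
orientation: [3.138, -0.01, -1.97]
ft_force: [-16.5, -11.2, 18.2]
opening: 0.029
finger_force: 31.7
```

```bash
python3 st.py; python3 - <<'E'
from h import *
i=arm.grab_frame('side');cv2.imwrite('pics/s_end.png',i)
c=arm.calibration('side')
# expected: pins seated and module top edge along nest y=48
R=np.array([[.9454,.3259],[-.3259,.9454]])
w=lambda x,y,z:[*(R@[x/1e3,y/1e3]+[.5734,.0002]),z/1e3]
for z in(30,86):print(proj(c,[w(-8,55,z),w(68,55,z)]).round(1))
print('module -y top edge',proj(c,[w(-25,-12+3,62),w(85,-12+3,62)]).round(1))
g=cv2.cvtColor(i,cv2.COLOR_BGR2GRAY)
# bottom/top edge of module's visible long side: strongest gradient along columns, per x
P=proj(c,[w(-20,-9,62),w(50,-9,62)])
for a in np.linspace(0,1,8):
    u,v=P[0]*(1-a)+P[1]*a;u=int(u);col=g[int(v)-15:int(v)+25,u].astype(int);d=np.diff(cv2.GaussianBlur(col.astype(np.float32),(1,3),0).ravel())
    print(u,round(v,1),int(v)-15+np.argsort(-abs(d))[:4],d[np.argsort(-abs(d))[:4]].round())
E
```

```text
t 25.0833 tcp nest mm [30.7 21.3] z 0.0692 rpy [ 3.1376 -0.0102 -1.9699]
F nest [-12.  -15.9] Fz 18.2 T [-3.97  5.24  0.07] grip 31.669267416000366
[[318.9 228.5]
 [348.9 223.8]]
[[319.2 207.2]
 [349.9 202.8]]
module -y top edge [[321.2 230.6]
 [366.9 223.3]]
323 230.2 [242 243 241 221] [42. 28. 19. 18.]
327 229.6 [241 242 216 240] [ 42.  27. -21.  21.]
331 228.9 [240 241 221 239] [46. 30. 18. 17.]
335 228.2 [239 240 238 227] [ 42.  32.  16. -12.]
340 227.6 [239 221 240 238] [41. 36. 26. 20.]
344 226.9 [238 239 221 220] [45. 30. 23. 22.]
348 226.2 [238 239 237 218] [40. 25. 21. 18.]
352 225.6 [237 238 236 225] [ 43.  35.  20. -14.]
```

```bash
python3 - <<'E'
from h import *
i=cv2.imread('pics/s_end.png');g=cv2.cvtColor(i,cv2.COLOR_BGR2GRAY).astype(float);c=arm.calibration('side')
R=np.array([[.9454,.3259],[-.3259,.9454]])
def slope(pts):
    pts=np.array(pts);return np.polyfit(pts[:,0],pts[:,1],1)
def edge(us,v0,sl,h):
    out=[]
    for u in us:
        v=v0+sl*(u-us[0]);r=np.arange(int(v)-h,int(v)+h+1);d=np.abs(np.diff(g[r[0]:r[-1]+2,u]))
        d[d<8]=0
        out.append((u,(d*(r+.5)).sum()/d.sum()))
    return out
P=[];
us=list(range(324,366))
e=edge(us,242,-.165,3);k=slope(e);res=np.abs(np.polyval(k,us)-np.array(e)[:,1]);good=np.array(e)[res<.5]
k=np.polyfit(good[:,0],good[:,1],1);print('module bottom edge slope',k,len(good))
for y in(-.04,-.02,0,.02,.04):
    Q=np.array([[np.cos(y),-np.sin(y)],[np.sin(y),np.cos(y)]])
    w=[[*(R@(np.array([.03,.021])+Q@[x,-.03])+[.5734,.0002]),.03] for x in(-.05,.05)]
    p=proj(c,w);print(y,((p[1]-p[0])[1]/(p[1]-p[0])[0]).round(4),p[0].round(1),np.polyval(k,p[0,0]).round(1))
E
python3 st.py
```

```text
module bottom edge slope [-1.54424994e-01  2.92065329e+02] 40
-0.04 -0.1429 [322.3 242.3] 242.3
-0.02 -0.1543 [322.7 242.4] 242.2
0 -0.1659 [323.1 242.6] 242.2
0.02 -0.1777 [323.5 242.8] 242.1
0.04 -0.1896 [323.9 243. ] 242.0
t 25.1333 tcp nest mm [30.6 21.4] z 0.0692 rpy [ 3.1376 -0.0102 -1.9698]
F nest [-11.2 -15.4] Fz 17.9 T [-4.    5.22  0.13] grip 31.668751537799835
```

The side view puts the module at about −0.02 rad from square, and the moment still says pin 0 carries more. I turn a little further counter-clockwise and watch it.

Emit:
drive_tool([
  {"dx":0,"dy":0,"dz":0,"rx":0,"ry":0,"rz":-0.01,"hand":0},
  {"dx":0,"dy":0,"dz":0,"rx":0,"ry":0,"rz":0,"hand":0},
  {"dx":0,"dy":0,"dz":0,"rx":0,"ry":0,"rz":0,"hand":0},
  {"dx":0,"dy":0,"dz":0,"rx":0,"ry":0,"rz":0,"hand":0},
])

```text
time: 25.47
ee_pos: [0.6093, 0.0104, 0.0691]
orientation: [3.137, -0.01, -1.96]
ft_force: [-16.7, -11.2, 18.4]
opening: 0.0289
finger_force: 31.7
```

```bash
python3 st.py
```

```text
t 25.4667 tcp nest mm [30.6 21.3] z 0.0691 rpy [ 3.1374 -0.0101 -1.9605]
F nest [-12.2 -16. ] Fz 18.4 T [-3.89  5.21 -0.15] grip 31.656131744384766
```

Emit:
drive_tool([
  {"dx":0,"dy":0,"dz":0,"rx":0,"ry":0,"rz":-0.01,"hand":0},
  {"dx":0,"dy":0,"dz":0,"rx":0,"ry":0,"rz":0,"hand":0},
  {"dx":0,"dy":0,"dz":0,"rx":0,"ry":0,"rz":0,"hand":0},
  {"dx":0,"dy":0,"dz":0,"rx":0,"ry":0,"rz":0,"hand":0},
])

```text
time: 25.8
ee_pos: [0.6093, 0.0105, 0.069]
orientation: [3.137, -0.01, -1.95]
ft_force: [-15.5, -10.0, 16.3]
opening: 0.0288
finger_force: 31.7
```

```bash
python3 st.py
```

```text
t 25.8 tcp nest mm [30.6 21.5] z 0.069 rpy [ 3.1373 -0.0099 -1.9501]
F nest [-11.4 -14.5] Fz 16.3 T [-3.72  5.16 -0.  ] grip 31.67793184518814
```

```bash
cat > side.py <<'E'
from h import *
i=np.mean([arm.grab_frame('side').astype(float) for _ in range(2)],0);g=i.mean(2);cv2.imwrite('pics/s2.png',i);c=arm.calibration('side')
R=np.array([[.9454,.3259],[-.3259,.9454]]);W=lambda x,y,z:[*(R@[x,y]+[.5734,.0002]),z]
def fit(p0,p1,h,lo=.08,hi=.92):
    us=np.arange(int(p0[0]+lo*(p1[0]-p0[0])),int(p0[0]+hi*(p1[0]-p0[0])));vs=[]
    for u in us:
        v=np.interp(u,[p0[0],p1[0]],[p0[1],p1[1]]);r=np.arange(int(round(v))-h,int(round(v))+h+1)
        d=np.abs(np.diff(g[r[0]:r[-1]+2,u]));d[d<6]=0;vs.append((d*(r+.5)).sum()/max(d.sum(),1e-9) if d.sum()>0 else np.nan)
    vs=np.array(vs);m=~np.isnan(vs)
    for _ in range(4):
        k=np.polyfit(us[m],vs[m],1);m=m&(abs(np.polyval(k,us)-vs)<.5)
    return k,m.sum()
p=proj(c,[W(-.125,-.095,.03),W(.125,-.095,.03)]);k,n=fit(p[0],p[1],3);print('plate edge: exp',((p[1]-p[0])[1]/(p[1]-p[0])[0]).round(4),'seen',k[0].round(4),n)
for y in(-.04,-.02,0,.02,.04):
    Q=np.array([[np.cos(y),-np.sin(y)],[np.sin(y),np.cos(y)]])
    q=proj(c,[W(*(np.array([.03,.021])+Q@[x,-.03]),.03) for x in(-.055,.055)])
    k,n=fit(q[0]+[0,-.4],q[1]+[0,-.4],3);print(y,((q[1]-q[0])[1]/(q[1]-q[0])[0]).round(4),'seen',k[0].round(4),n)
E
python3 side.py; python3 st.py
```

```text
plate edge: exp -0.179 seen -0.1796 92
-0.04 -0.1429 seen -0.1514 35
-0.02 -0.1543 seen -0.1476 35
0 -0.1659 seen -0.1476 35
0.02 -0.1777 seen -0.1476 35
0.04 -0.1896 seen -0.1481 34
t 25.9 tcp nest mm [30.6 21.5] z 0.0691 rpy [ 3.1373 -0.0098 -1.9501]
F nest [-11.  -15.7] Fz 17.2 T [-3.74  5.16  0.02] grip 31.677390933036804[ WARN:0@4.288] global loadsave.cpp:1063 imwrite_ Unsupported depth image for selected encoder is fallbacked to CV_8U.
```

```bash
cat > wl.py <<'E'
from h import *
c=arm.calibration('wrist');i=arm.grab_frame('wrist');cv2.imwrite('pics/wl.png',i)
c2=arm.calibration('top');t=arm.grab_frame('top');cv2.imwrite('pics/tl.png',t)
R=np.array([[.9454,-.3259],[.3259,.9454]])
for nm,cal,im in(('wrist',c,i),('top',c2,t)):
    L=cv2.createLineSegmentDetector().detect(cv2.cvtColor(im,cv2.COLOR_BGR2GRAY))[0][:,0]
    for l in L:
        a=l.reshape(2,2)
        for z in(.03,.062):
            w=(ray(cal,a,z)[:,:2]-[.5734,.0002])@R.T*1e3
            if np.linalg.norm(w[1]-w[0])<25 or abs(w).max()>140: continue
            d=w[1]-w[0];an=(np.arctan2(d[1],d[0])+np.pi/4)%(np.pi/2)-np.pi/4
            if abs(an)<.08: print(nm,z,w.round(1).tolist(),'ang',an.round(4),'len',np.linalg.norm(d).round(0),a.round(0).tolist())
E
python3 wl.py
```

```text
wrist 0.03 [[92.4, -9.8], [-24.1, -9.1]] ang -0.006 len 116.0 [[194.0, 228.0], [413.0, 219.0]]
wrist 0.062 [[81.0, -17.6], [-15.1, -17.0]] ang -0.006 len 96.0 [[194.0, 228.0], [413.0, 219.0]]
wrist 0.03 [[-36.1, 2.8], [-34.7, 70.5]] ang -0.0196 len 68.0 [[435.0, 239.0], [426.0, 348.0]]
wrist 0.062 [[-24.9, -7.2], [-23.9, 48.6]] ang -0.0196 len 56.0 [[435.0, 239.0], [426.0, 348.0]]
wrist 0.03 [[4.2, 119.2], [4.1, 93.5]] ang -0.0052 len 26.0 [[362.0, 417.0], [362.0, 383.0]]
wrist 0.03 [[113.8, 33.6], [113.8, -3.9]] ang -0.0012 len 37.0 [[168.0, 303.0], [156.0, 240.0]]
wrist 0.062 [[98.6, 18.2], [98.6, -12.7]] ang -0.0012 len 31.0 [[168.0, 303.0], [156.0, 240.0]]
wrist 0.03 [[97.0, 1.9], [96.7, 32.9]] ang 0.009 len 31.0 [[189.0, 249.0], [198.0, 301.0]]
wrist 0.062 [[84.7, -7.9], [84.5, 17.6]] ang 0.009 len 26.0 [[189.0, 249.0], [198.0, 301.0]]
wrist 0.03 [[-33.2, 1.3], [96.0, 0.6]] ang -0.005 len 129.0 [[429.0, 237.0], [191.0, 247.0]]
wrist 0.062 [[-22.5, -8.4], [83.9, -9.0]] ang -0.005 len 106.0 [[429.0, 237.0], [191.0, 247.0]]
top 0.03 [[118.6, -14.1], [-22.8, -9.4]] ang -0.0337 len 1
[... 958 characters left out ...]
.0, 213.0], [257.0, 234.0]]
top 0.062 [[-25.2, 89.7], [-68.8, 89.2]] ang 0.0108 len 44.0 [[265.0, 213.0], [257.0, 234.0]]
top 0.03 [[-125.0, 15.3], [-125.4, -92.1]] ang -0.0042 len 107.0 [[284.0, 276.0], [335.0, 295.0]]
top 0.062 [[-125.1, 13.4], [-125.5, -90.8]] ang -0.0042 len 104.0 [[284.0, 276.0], [335.0, 295.0]]
top 0.03 [[-60.9, 98.5], [-23.8, 99.0]] ang 0.0156 len 37.0 [[256.0, 231.0], [262.0, 213.0]]
top 0.062 [[-62.8, 94.2], [-26.8, 94.8]] ang 0.0156 len 36.0 [[256.0, 231.0], [262.0, 213.0]]
top 0.03 [[-111.0, -93.3], [26.1, -93.6]] ang -0.0023 len 137.0 [[338.0, 288.0], [362.0, 223.0]]
top 0.062 [[-111.6, -92.0], [21.6, -92.3]] ang -0.0023 len 133.0 [[338.0, 288.0], [362.0, 223.0]]
```

The wrist-view edges put the module at −0.005 rad, so it is square, with its centre near x 30, y 20.5. I add a little y push and a small CCW bias so both pins are loaded well above the minimum.

Emit:
drive_tool([
  {"dx":-0.08,"dy":0,"dz":0,"rx":0,"ry":0,"rz":-0.004,"hand":0},
  {"dx":-0.08,"dy":0,"dz":0,"rx":0,"ry":0,"rz":0,"hand":0},
  {"dx":0,"dy":0,"dz":0,"rx":0,"ry":0,"rz":0,"hand":0},
  {"dx":0,"dy":0,"dz":0,"rx":0,"ry":0,"rz":0,"hand":0},
  {"dx":0,"dy":0,"dz":0,"rx":0,"ry":0,"rz":0,"hand":0},
  {"dx":0,"dy":0,"dz":0,"rx":0,"ry":0,"rz":0,"hand":0},
])

```text
time: 26.5
ee_pos: [0.6096, 0.0113, 0.0694]
orientation: [3.137, -0.011, -1.947]
ft_force: [-17.5, -13.0, 19.0]
opening: 0.0287
finger_force: 31.9
```

```bash
python3 st.py; python3 wl.py | grep wrist | grep -E "len (9|1[0-9])"; python3 st.py
```

```text
t 26.5 tcp nest mm [30.6 22.3] z 0.0694 rpy [ 3.137  -0.0113 -1.9466]
F nest [-12.3 -17.9] Fz 19.0 T [-4.49  5.85 -0.1 ] grip 31.926179230213165
wrist 0.03 [[67.2, -9.3], [-24.7, -9.0]] ang -0.0039 len 92.0 [[242.0, 225.0], [414.0, 218.0]]
wrist 0.03 [[-33.9, 1.9], [96.2, 1.3]] ang -0.0052 len 130.0 [[431.0, 237.0], [191.0, 246.0]]
wrist 0.062 [[-23.1, -7.7], [84.1, -8.3]] ang -0.0052 len 107.0 [[431.0, 237.0], [191.0, 246.0]]
t 26.6 tcp nest mm [30.6 22.2] z 0.0694 rpy [ 3.137  -0.0113 -1.9466]
F nest [-11.2 -17.8] Fz 18.8 T [-4.51  5.85 -0.16] grip 31.925614178180695
```

The bottom and top edges suggest the module is tipping slightly, so I ease the y push and take out the tool tilt.

Emit:
drive_tool([
  {"dx":0.08,"dy":0,"dz":0,"rx":0.003,"ry":-0.006,"rz":0,"hand":0},
  {"dx":0.08,"dy":0,"dz":0,"rx":0,"ry":-0.006,"rz":0,"hand":0},
  {"dx":0,"dy":0,"dz":0,"rx":0,"ry":0,"rz":0,"hand":0},
  {"dx":0,"dy":0,"dz":0,"rx":0,"ry":0,"rz":0,"hand":0},
  {"dx":0,"dy":0,"dz":0,"rx":0,"ry":0,"rz":0,"hand":0},
  {"dx":0,"dy":0,"dz":0,"rx":0,"ry":0,"rz":0,"hand":0},
])

```text
time: 27.1
ee_pos: [0.6095, 0.011, 0.069]
orientation: [3.14, 0.003, -1.946]
ft_force: [-14.9, -9.6, 16.7]
opening: 0.0285
finger_force: 31.7
```

```bash
python3 st.py; python3 wl.py | grep wrist | grep -E "len (9|1[0-9])"; python3 st.py
```

```text
t 27.1 tcp nest mm [30.6 21.9] z 0.069 rpy [ 3.1404e+00  3.0000e-03 -1.9458e+00]
F nest [-10.9 -13.9] Fz 16.7 T [-3.25  4.98  0.13] grip 31.697955429553986
wrist 0.03 [[85.2, -9.6], [-24.2, -9.1]] ang -0.0046 len 109.0 [[208.0, 226.0], [414.0, 218.0]]
wrist 0.062 [[74.9, -17.7], [-15.1, -17.3]] ang -0.0046 len 90.0 [[208.0, 226.0], [414.0, 218.0]]
wrist 0.03 [[-33.3, 1.7], [96.1, 1.1]] ang -0.0045 len 129.0 [[431.0, 237.0], [191.0, 246.0]]
wrist 0.062 [[-22.7, -8.5], [83.9, -8.9]] ang -0.0045 len 107.0 [[431.0, 237.0], [191.0, 246.0]]
t 27.2 tcp nest mm [30.6 21.9] z 0.0689 rpy [ 3.1404e+00  2.9000e-03 -1.9458e+00]
F nest [-10.3 -13.7] Fz 16.0 T [-3.25  5.02  0.11] grip 31.70050799846649
```

Emit:
drive_tool([
  {"dx":-0.02,"dy":0,"dz":0,"rx":0,"ry":0,"rz":-0.006,"hand":0},
  {"dx":0,"dy":0,"dz":0,"rx":0,"ry":0,"rz":0,"hand":0},
  {"dx":0,"dy":0,"dz":0,"rx":0,"ry":0,"rz":0,"hand":0},
  {"dx":0,"dy":0,"dz":0,"rx":0,"ry":0,"rz":0,"hand":0},
  {"dx":0,"dy":0,"dz":0,"rx":0,"ry":0,"rz":0,"hand":0},
  {"dx":0,"dy":0,"dz":0,"rx":0,"ry":0,"rz":0,"hand":0},
])

```text
time: 27.7
ee_pos: [0.6095, 0.011, 0.069]
orientation: [3.14, 0.003, -1.94]
ft_force: [-14.4, -10.7, 16.3]
opening: 0.0292
finger_force: 31.8
```

```bash
python3 st.py; python3 wl.py | grep wrist | grep -E "len (9|1[0-9])"; python3 st.py
```

```text
t 27.7 tcp nest mm [30.6 22. ] z 0.069 rpy [ 3.1403e+00  2.7000e-03 -1.9402e+00]
F nest [-10.1 -14.8] Fz 16.3 T [-3.46  5.06 -0.13] grip 31.773757338523865
wrist 0.03 [[85.3, -9.6], [-24.7, -9.1]] ang -0.0047 len 110.0 [[208.0, 225.0], [416.0, 218.0]]
wrist 0.062 [[75.1, -17.7], [-15.4, -17.3]] ang -0.0047 len 91.0 [[208.0, 225.0], [416.0, 218.0]]
wrist 0.03 [[-33.9, 1.6], [96.1, 1.0]] ang -0.0049 len 130.0 [[432.0, 237.0], [191.0, 245.0]]
wrist 0.062 [[-23.1, -8.4], [84.0, -9.0]] ang -0.0049 len 107.0 [[432.0, 237.0], [191.0, 245.0]]
t 27.8 tcp nest mm [30.6 22. ] z 0.0689 rpy [ 3.1403e+00  2.7000e-03 -1.9402e+00]
F nest [-10.3 -14.9] Fz 16.9 T [-3.44  5.06 -0.08] grip 31.774638891220093
```

The module's angle stays the same when the tool turns, so both pins and the stop are holding it and the forces are steady. I hand in.

```bash
python3 -c "
from bench import arm
print(arm.finish_job())"
```

```text
the job is handed in; nothing more can be done
None
```

The job is handed in at about 28 s: both pins stand in their holes, and the gripper is still pressing the module on the pins (about 15 N in total) and the stop (about 10 N), but no verdict came back; the module looked square to 0.005 rad in the wrist view (an earlier side view suggested up to 0.03), and the per-pin split and its flatness were inferred, not measured.

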